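# Stack up two repaired units in their assembly nests

### The job

Rebuild the two repaired units, one part at a time, setting each part down gently (not dropping it), flat and squarely lined up with the nest and the parts beneath it. First the power unit, in the nest with the red corners: the aluminium heat sink, then the green circuit board on it, components up, then the white cover over the board; after that the backup unit, in the nest with the yellow corners: the orange battery pack, then the blue circuit board on it. Leave the coffee cup, the flux jar and the solder reel undisturbed.

Things in the scene. Friction and masses are not known exactly. Their poses are not given: they have to be found in the camera images.
- heat_sink: 84 (x) by 52 (y) mm, origin at the centre of the underside, z up; grip across y at mid-length; either way round will do. Bare aluminium heat sink, 24 mm high, fins below, flat silver top with four small dark dots; about 180 g.
- green_board: 84 (x) by 52 (y) mm, origin at the centre of the underside, z up; grip across y at mid-length; either way round will do. Green circuit board on a black carrier: together 14 mm thick, and it is this edge that is gripped; the components (black chip, two silver cans, white connector) stand up to 12 mm above it (26 mm in all) within the middle 60 by 32 mm. About 70 g. Starts components up.
- cover: 84 (x) by 52 (y) mm, origin at the centre of the underside, z up; grip across y at mid-length; either way round will do. White plastic cover with six dark vent slots on top, 22 mm high, open underneath, walls and top 3 mm; its hollow (78 by 46, 19 mm deep) takes in the green board's components, so that its rim rests on the board's edge, origin 14 mm above the board's. About 60 g.
- battery: 84 (x) by 52 (y) mm, origin at the centre of the underside, z up; grip across y at mid-length; either way round will do. Orange battery pack with two black bands near its ends, 20 mm high, flat top; about 200 g.
- blue_board: 84 (x) by 52 (y) mm, origin at the centre of the underside, z up; grip across y at mid-length; either way round will do. Blue circuit board on a black carrier: together 14 mm thick, and it is this edge that is gripped; the components (black connector and chip, copper coil, red lamp) stand up to 10 mm above it (24 mm in all) within the middle 60 by 32 mm. About 70 g. Starts components up.
- red_nest: Red-cornered fixed nest: tan plate 118 (x) by 84 (y) mm, 8 mm thick, four red L-shaped corner guides 16 mm high on it (5 mm thick, legs 18 mm, open between for the fingers). Pocket between them 94 (x) by 62 (y) mm: 5 mm of play round a part, whose long side lies along x. Origin at the centre of the plate's underside, on the table; a part rests 8 mm above it.
- yellow_nest: Yellow-cornered fixed nest: tan plate 118 (x) by 84 (y) mm, 8 mm thick, four yellow L-shaped corner guides 16 mm high on it (5 mm thick, legs 18 mm, open between for the fingers). Pocket between them 94 (x) by 62 (y) mm: 5 mm of play round a part, whose long side lies along x. Origin at the centre of the plate's underside, on the table; a part rests 8 mm above it.
- coffee_cup: Bystander: cream paper coffee cup with a black lid, 78 mm across, 119 mm tall, standing upright beyond the parts; loose, to be left alone. Origin at the centre of its base.
- flux_jar: Bystander: small amber jar with a green cap, 42 mm across, 45 mm tall, standing among the parts; loose, to be left alone. Origin at the centre of its base.
- solder_reel: Bystander: silver solder reel standing on its flange, 50 mm across, 30 mm tall, among the parts; loose, to be left alone. Origin at the centre of its base.
Mind the look-alikes: they are no part of the job. Leave any brown or pink look-alike of the heat_sink alone.

How it is judged:
On the way, in this order (a step that is already met when the one before it is completed fails the run):
1. the heat sink lies flat inside the corner guides of the red nest, released (horizontal distance between heat_sink and red_nest below 0.01 m and z of heat_sink in the frame of red_nest between 0.005 and 0.011 m and angle between the x axis of heat_sink and the x axis of red_nest, either way round below 0.2 rad and angle between heat_sink's own z axis and vertical below 0.06 rad and linear speed of heat_sink below 0.03 m/s and contact force between the fingers and heat_sink below 0.05 N), for 0.2 s.
2. the green board lies on the heat sink, released (horizontal distance between green_board and heat_sink below 0.01 m and z of green_board in the frame of red_nest between 0.029 and 0.035 m and angle between the x axis of green_board and the x axis of red_nest, either way round below 0.2 rad and angle between green_board's own z axis and vertical below 0.06 rad and linear speed of green_board below 0.03 m/s and contact force between the fingers and green_board below 0.05 N), for 0.2 s.
3. the cover sits over the green board, released (horizontal distance between cover and green_board below 0.01 m and z of cover in the frame of red_nest between 0.043 and 0.049 m and angle between the x axis of cover and the x axis of red_nest, either way round below 0.2 rad and angle between cover's own z axis and vertical below 0.06 rad and linear speed of cover below 0.03 m/s and contact force between the fingers and cover below 0.05 N), for 0.2 s.
4. the battery lies flat inside the corner guides of the yellow nest, released (horizontal distance between battery and yellow_nest below 0.01 m and z of battery in the frame of yellow_nest between 0.005 and 0.011 m and angle between the x axis of battery and the x axis of yellow_nest, either way round below 0.2 rad and angle between battery's own z axis and vertical below 0.06 rad and linear speed of battery below 0.03 m/s and contact force between the fingers and battery below 0.05 N), for 0.2 s.
5. the blue board lies on the battery, released (horizontal distance between blue_board and battery below 0.01 m and z of blue_board in the frame of yellow_nest between 0.025 and 0.031 m and angle between the x axis of blue_board and the x axis of yellow_nest, either way round below 0.2 rad and angle between blue_board's own z axis and vertical below 0.06 rad and linear speed of blue_board below 0.03 m/s and contact force between the fingers and blue_board below 0.05 N), for 0.2 s.
At the end, for the whole second after the job is handed in: Red nest, upwards: heat sink, green board, cover; yellow nest: battery, blue board. Each centred within 10 mm on what it rests on, within 3 mm of its proper height, long side within 0.2 rad of the nest's x (either way round), tilt under 0.06 rad, at rest and released (all of step 1 and all of step 2 and all of step 3 and all of step 4 and all of step 5); the robot touches nothing.
It fails at once if the coffee cup is disturbed (shifted over 20 mm or tilted over 0.3 rad) (distance of coffee_cup from where it was at the start of the episode above 0.02 m or angle between coffee_cup's own z axis and vertical above 0.3 rad).
It fails at once if the flux jar is disturbed (shifted over 20 mm or tilted over 0.3 rad) (distance of flux_jar from where it was at the start of the episode above 0.02 m or angle between flux_jar's own z axis and vertical above 0.3 rad).
It fails at once if the solder reel is disturbed (shifted over 20 mm or tilted over 0.3 rad) (distance of solder_reel from where it was at the start of the episode above 0.02 m or angle between solder_reel's own z axis and vertical above 0.3 rad).
It fails at once if a part is dropped (falls freely faster than 0.7 m/s, some 25 mm) ((linear speed of heat_sink above 0.7 m/s and contact force between heat_sink and anything else below 0.01 N) or (linear speed of green_board above 0.7 m/s and contact force between green_board and anything else below 0.01 N) or (linear speed of cover above 0.7 m/s and contact force between cover and anything else below 0.01 N) or (linear speed of battery above 0.7 m/s and contact force between battery and anything else below 0.01 N) or (linear speed of blue_board above 0.7 m/s and contact force between blue_board and anything else below 0.01 N)).
It also fails if it takes over 128 s, if anything falls off the work surface, if the arm or the gripper's body presses on something with over 40 N, if the wrist force passes 120 N, or if a joint passes its speed limit or range.

### The arm

A 6-joint arm with a two-finger parallel gripper is mounted at the origin on the work surface. World frame = base frame: x ahead of the robot, y to its left, z up, the work surface at z = 0. Lengths are in m, angles in rad, forces in N, time in s.
With the tool pointing down it reaches from about 0.425 to 1.125 m from the base axis. Payload 14.9 kg.
Tool frame: the origin (TCP) lies at the very end of the fingers, on their centre line; the grasp point (between the pads) lies 19 mm behind it; z points along the fingers, y is the line along which they close (so a half turn about z gives the same grasp; the last joint's range is limited). The gripper opens to 91 mm and grips with 3 to 60 N. Pads are 32 mm wide; open, the fingers measure 118 mm over their backs; the gripper's body (76 mm by 178 mm) begins 60 mm behind the grasp point.
Start: joints at [1.26, 0.379, 1.734, -0, 1.028, -0.033], TCP at [0.192, 0.673, 0.214] pointing down, gripper open.
Joint ranges: [-2.77, 2.77], [-0.74, 2.19], [0, 2.66], [-1.06, 4.2], [0.31, 2.87], [-3.08, 3.08]. Speed limits (rad/s): [1.89, 1.89, 2.39, 3.14, 3.14, 3.14].

### API

Orientations are given as a unit quaternion [x, y, z, w].
In Python, from cell import ctrl, cams gives the robot as it stands.
- The arm moves only by the tool carry_out, never from a script. Its argument "steps" is a list that holds one entry, the list of rows, each a list of 6 numbers: the shift along the tool's x, y, z normalised to -1 to 1, where 1 is 0.8 m, then the turn, a rotation vector about the tool's x, y, z normalised to -1 to 1, where 1 is pi/2 rad. In form: [[[x, y, z, wx, wy, wz], ...]]. A call has 1 to 5 rows; each row is the pose to reach, as a shift and turn from the pose commanded when the call began, along the tool's axes at that moment; what a row does not reach only later rows make up. A row lasts 1/12 s, in which the tool goes at most 41.7 mm and 7.16 degrees, less where a joint would pass 70% of its speed; a pose out of reach is approached as far as the arm can. A call with a number of a shift or a turn outside -1 to 1 is refused whole. A call with a gripper value outside its range is refused whole. "gripper" is the opening, from 0 (shut) to 1 (fully open), set as the call begins (left out, the last holds). The fingers move at their own pace and stop on an object; "squeeze" is the grip in N (left out, the last holds). Time passes only in rows, so rows that repeat a pose let the fingers close. It gives the time, the measured TCP pose, the force, the opening and the grip force at its end, in the units of the state.
- ctrl.get_obs(): the state, without advancing time (a new reading comes with each control period).
- cams.grab_frame(name): name is "scene" or "side" or "wrist"; returns a dict with "img" (420x560x3 uint8, red, green, blue), "depth" (420x560 float32, m along the optical axis (not along the pixel's ray), 0 where there is no reading), "camera_matrix" (3x3 intrinsics, pixels), "pose" (4x4, takes a point from camera to world coordinates); the wrist camera has in their place "T_tool_cam" (4x4, takes a point from camera to tool coordinates, whose origin is the TCP and whose axes are the flange's). Camera axes: x right, y down, z forward; pixel columns grow to the right and rows downward; lengths in m; the calibration is good to about 2 mm. A picture is of the moment at which its call begins: read the wrist's pose just before it.
- ctrl.close_job(): hands the job in; it is judged then, once.
The state is a dict: "time_s": time; "qpos": joint angles; "joint_velocities": joint speeds; "joint_torque": joint torques, N m; "tcp_pos": TCP position; "ee_rot": TCP orientation; "contact_force": force on the tool from outside, world axes, zero at the start; "wrist_torque": the same for the moment, N m; "gripper_width": opening from 0.0 (shut) to 1.0 (fully open); "grasp_force": force on a finger pad.
Only numpy, scipy, OpenCV 4.12 (cv2) and the standard library are available. Lean on these libraries where they do the work, as an engineer would, in place of code of your own. Each camera call takes 0.05 s, during which the arm holds its last target. There are 200 camera calls.

## Working session

There is one attempt and no reset: what is moved stays moved. The work goes in short steps, Python scripts to look and compute and a tool call to move; the robot and the scene stay as the last step left them, time stands still between calls to the robot, and variables do not carry over. Pictures are saved under pics/ and viewed, at most 14 in all, crops included, and the job is handed in when it is done.

Besides the shell and the picture viewer there is one more tool, called after "Emit:" by a JSON object that holds its "api" and its "payload". carry_out: Moves the arm, as the interface text tells. Its arguments: {"type":"object","properties":{"steps":{"type":"array"},"gripper":{"type":"number"},"squeeze":{"type":"number"}},"required":["steps"]}

```bash
ls; mkdir -p pics; python3 - <<'E'
from cell import ctrl,cams
import cv2,numpy as np
print(ctrl.get_obs())
for n in("scene","side"):
    f=cams.grab_frame(n); cv2.imwrite(f"pics/{n}0.png",f["img"][:,:,::-1]); np.savez(f"pics/{n}0.npz",**f)
    print(n,f["camera_matrix"],f["pose"])
E
```

```text
pics
{'time_s': 0.0, 'qpos': array([ 1.25971490e+00,  3.79405159e-01,  1.73480618e+00, -9.14669581e-06,
        1.02846944e+00, -3.33120346e-02]), 'joint_velocities': array([ 0.00060709, -0.0002426 ,  0.00027307, -0.00176204, -0.00029614,
        0.00072438]), 'joint_torque': array([-9.96511917e-04, -7.63728046e+01, -4.34369946e+01,  6.49734470e-02,
        4.24464257e-02, -1.04874450e-04]), 'tcp_pos': array([0.19183938, 0.67277828, 0.21327805]), 'ee_rot': array([ 1.38436276e-01,  9.90371194e-01, -5.36688109e-04, -8.93657186e-05]), 'contact_force': array([-0.29871332, -0.47962625, -0.10231619]), 'wrist_torque': array([-0.01248301,  0.05761317, -0.02581544]), 'grasp_force': 0.0, 'gripper_width': 0.9986118339631774}
scene [[506.05312187   0.         285.75976027]
 [  0.         506.05312187 206.02480981]
 [  0.           0.           1.        ]] [[ 0.84499362  0.43209248 -0.31509027  0.91334471]
 [ 0.53445635 -0.66195434  0.52552151 -0.565111  ]
 [ 0.01849853 -0.61246432 -0.79028176  0.9168074 ]
 [ 0.          0.          0.          1.        ]]
side [[386.35778941   0.         275.50508674]
 [  0.         386.35778941 210.38636557]
 [  0.           0.           1.        ]] [[ 0.83700587 -0.4045468   0.36846041  0.17727522]
 [-0.54719284 -0.61747     0.56507592 -0.53746086]
 [-0.00108641 -0.67459075 -0.73819112  0.73622182]
 [ 0.          0.          0.          1.        ]]
```

View pics/scene0.png

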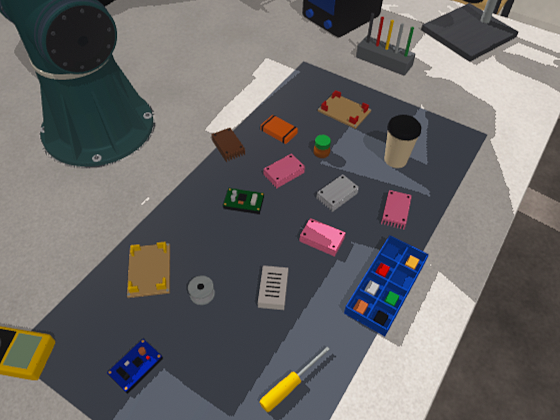

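View pics/side0.png

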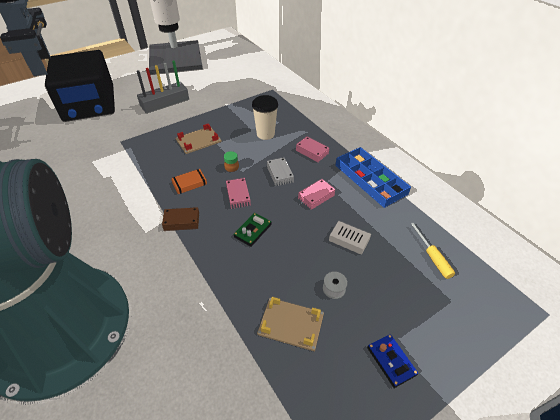

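The scene view shows the red nest at (345,108), battery (279,128), heat sink (337,192), green board (243,200), cover (273,288), yellow nest (149,270), blue board (135,365). It also shows the jar (322,146), reel (201,290) and cup (402,140). I'll localize these with depth in both views.

```bash
cat > loc.py <<'E'
import cv2,numpy as np
def world(f,T):
    K=f["camera_matrix"];d=f["depth"];v,u=np.mgrid[:420,:560]
    P=np.stack([(u-K[0,2])/K[0,0]*d,(v-K[1,2])/K[1,1]*d,d],-1)
    return P@T[:3,:3].T+T[:3,3]
def rect(W,m,lo,hi):
    p=W[m&(W[...,2]>lo)&(W[...,2]<hi)]
    if len(p)<20: return None
    (c,s,a)=cv2.minAreaRect((p[:,:2]*1000).astype(np.float32))
    if s[0]<s[1]: s=s[::-1];a+=90
    a=(a+90)%180-90
    return np.round([c[0],c[1],s[0],s[1],a,np.median(p[:,2])*1000,len(p)],1)
def comp(W,d,px,zmin=.005):
    m=((W[...,2]>zmin)&(d>0)).astype(np.uint8)
    n,l=cv2.connectedComponents(m,connectivity=4)
    return (l==l[px[1],px[0]])&(l>0)
E
python3 - <<'E'
from loc import *
S=dict(heat=((337,190),(280,170),.018,.030),green=((243,203),(253,230),.009,.018),cover=((273,270),(350,240),.017,.027),batt=((279,128),(189,181),.015,.025),blue=((135,365),(393,362),.009,.018),
 red=((345,108),(197,138),.004,.03),yel=((149,270),(292,322),.004,.03),jar=((322,140),(231,157),.03,.06),reel=((201,283),(335,280),.02,.04),cup=((403,125),(265,104),.1,.14),brown=((228,143),(181,217),.015,.03),pink1=((284,170),(237,192),.015,.03),pink2=((322,235),(317,192),.015,.03))
for i,n in enumerate(("scene","side")):
    f=np.load(f"pics/{n}0.npz");W=world(f,f["pose"])
    b=W[np.abs(W[...,2])<.01];print(n,np.median(b[:,2]))
    for k,s in S.items():
        m=comp(W,f["depth"],s[i]);print(k,rect(W,m,s[2],s[3]),'all',m.sum(),round(W[s[i][1],s[i][0],2]*1000))
E
```

```text
scene -9.372639668642213e-05
heat [631.1 133.3  86.5  54.2  74.4  23.5 688. ] all 810 24
green [461.5  -1.8  85.1  56.5  22.9  13.6 592. ] all 757 12
cover [ 641.3 -153.1   85.8   52.   -63.1   21.6  997. ] all 1075 19
batt [402.8 238.1  85.4  56.2  -5.7  19.2 487. ] all 599 17
blue [ 517.2 -420.4   84.2   54.7   82.7   13.6 1198. ] all 1426 16
red [507.4 400.1 119.   87.4  -3.9   8.3 931. ] all 931 8
yel [ 401.6 -254.   120.1   84.6  -50.3    8.  1959. ] all 1959 7
jar [532.4 233.2  39.2  39.   68.6  43.2 198. ] all 320 46
reel [ 525.9 -237.2   50.7   47.2  -51.6   29.7  468. ] all 546 30
cup [699.2 310.5  73.3  73.3  61.4 117.7 712. ] all 1405 120
brown [327.3 120.8  88.9  53.9 -28.5  23.1 573. ] all 639 24
pink1 [491.2 123.5  87.3  56.2  69.8  23.3 660. ] all 769 24
pink2 [662.7   6.8  85.6  56.1   4.8  23.4 872. ] all 978 25
side 2.5122637489216615e-05
heat [629.4 135.   87.9  52.4  73.3  23.5 413. ] all 486 22
green [459.8  -0.6  86.2  52.8  22.3  13.7 504. ] all 641 12
cover [ 639.6 -151.4   84.5   55.4  -62.2   21.5  650. ] all 783 22
batt [401.  240.3  85.1  56.8  -3.2  19.6 428. ] all 521 17
blue [ 515.4 -419.3   84.5   53.6   82.9   13.5 1134. ] all 1336 15
red [504.7 401.6 118.4  87.8  -2.5   8.3 690. ] all 690 9
yel [ 399.2 -252.8  117.9   85.4  -50.2    7.8 2266. ] all 2266 7
jar [530.2 234.6  38.1  37.8  -2.2  43.8 141. ] all 246 45
reel [ 524.2 -236.3   49.1   47.1   52.4   29.5  395. ] all 470 31
cup [693.8 312.1  72.4  71.9 -62.8 117.6 394. ] all 898 119
brown [325.5 122.2  84.4  54.4 -28.7  23.7 619. ] all 727 24
pink1 [489.2 124.3  87.4  52.1  69.5  23.6 482. ] all 510 22
pink2 [661.6   8.1  85.3  54.7   4.   23.2 518. ] all 607 21
```

```bash
cat > plan.py <<'E'
import numpy as np
from scipy.spatial.transform import Rotation as R
from cell import ctrl
def down(yaw): # tool x at yaw (deg), z down
    return R.from_euler('z',yaw,degrees=True)*R.from_euler('x',180,degrees=True)
def best(x,y,yaw):
    c=np.degrees(np.arctan2(y,x))+90
    return min([yaw+180*k for k in range(-2,3)],key=lambda a:abs(a-c))
def plan(wps,step=.16,turn=28):
    o=ctrl.get_obs();p=np.array(o["tcp_pos"]);r=R.from_quat(o["ee_rot"])
    print("t",round(o["time_s"],2),"tcp",np.round(p*1000,1),"grip",round(o["gripper_width"],3))
    for x,y,z,yaw in wps:
        t=np.array([x,y,z])/1000;q=down(best(x,y,yaw))
        w=(r.inv()*q).as_rotvec();n=int(max(1,np.ceil(np.linalg.norm(t-p)/step-.02),np.ceil(np.degrees(np.linalg.norm(w))/turn-.02)))
        d=(t-p)/n;dr=w/n
        for i in range(n):
            v=np.r_[r.inv().apply(d)/.8,dr/(np.pi/2)]
            print("->",(x,y,z) if i==n-1 else "",np.round(v,4).tolist());p=p+d;r=r*R.from_rotvec(dr)
        r=q;p=t
E
python3 - <<'E'
from plan import *
plan([(630.2,134.1,150,73.9)])
E
```

```text
t 0.1 tcp [191.9 672.8 213.4] grip 0.995
->  [-0.1423, -0.0994, 0.0159, -0.0001, 0.0001, 0.2004]
->  [-0.1661, -0.0505, 0.0159, -0.0001, 0.0001, 0.2004]
->  [-0.1736, 0.0034, 0.0159, -0.0001, 0.0001, 0.2004]
->  [-0.164, 0.057, 0.0159, -0.0001, 0.0001, 0.2004]
-> (630.2, 134.1, 150) [-0.1383, 0.105, 0.0158, -0.0001, 0.0001, 0.2004]
```

Emit:
{"api": "carry_out", "payload": {"steps": [[[-0.071,-0.05,0.008,0,0,0.1],[-0.142,-0.099,0.016,0,0,0.2],[-0.142,-0.099,0.016,0,0,0.2],[-0.142,-0.099,0.016,0,0,0.2],[-0.142,-0.099,0.016,0,0,0.2]]], "gripper": 1, "squeeze": 30}}

```text
time_s: 0.52
tcp_pos: [0.2811, 0.5632, 0.2005]
ee_rot: [0.293, 0.956, -0.001, -0.0]
contact_force: [0.9, -0.4, 0.5]
gripper_width: 1.001
grasp_force: 0.0
```

Emit:
{"api": "carry_out", "payload": {"steps": [[[-0.166,-0.05,0.016,0,0,0.2],[-0.166,-0.05,0.016,0,0,0.2],[-0.166,-0.05,0.016,0,0,0.2],[-0.166,-0.05,0.016,0,0,0.2],[-0.166,-0.05,0.016,0,0,0.2]]]}}

```text
time_s: 0.93
tcp_pos: [0.3686, 0.457, 0.188]
ee_rot: [0.438, 0.899, -0.0, -0.0]
contact_force: [0.8, 0.8, -0.4]
gripper_width: 1.002
grasp_force: 0.0
```

Emit:
{"api": "carry_out", "payload": {"steps": [[[-0.174,0.003,0.016,0,0,0.2],[-0.174,0.003,0.016,0,0,0.2],[-0.174,0.003,0.016,0,0,0.2],[-0.174,0.003,0.016,0,0,0.2],[-0.174,0.003,0.016,0,0,0.2]]]}}

```text
time_s: 1.35
tcp_pos: [0.4564, 0.3497, 0.1754]
ee_rot: [0.573, 0.819, -0.0, 0.0]
contact_force: [-0.2, 0.5, 0.0]
gripper_width: 0.998
grasp_force: 0.0
```

Emit:
{"api": "carry_out", "payload": {"steps": [[[-0.164,0.057,0.016,0,0,0.2],[-0.164,0.057,0.016,0,0,0.2],[-0.164,0.057,0.016,0,0,0.2],[-0.164,0.057,0.016,0,0,0.2],[-0.164,0.057,0.016,0,0,0.2]]]}}

```text
time_s: 1.77
tcp_pos: [0.5445, 0.2425, 0.1626]
ee_rot: [0.694, 0.72, 0.0, 0.0]
contact_force: [0.3, 0.1, 0.1]
gripper_width: 1.002
grasp_force: 0.0
```

Emit:
{"api": "carry_out", "payload": {"steps": [[[-0.138,0.105,0.016,0,0,0.2],[-0.138,0.105,0.016,0,0,0.2],[-0.138,0.105,0.016,0,0,0.2],[-0.138,0.105,0.016,0,0,0.2],[-0.138,0.105,0.016,0,0,0.2]]]}}

```text
time_s: 2.18
tcp_pos: [0.6324, 0.1356, 0.1497]
ee_rot: [0.798, 0.603, 0.0, 0.0]
contact_force: [-0.0, 0.5, -0.7]
gripper_width: 1.005
grasp_force: 0.0
```

```bash
cat > wl.py <<'E'
from loc import *
from plan import *
from cell import cams
def wrist(save=None):
    o=ctrl.get_obs();f=cams.grab_frame("wrist")
    T=np.eye(4);T[:3,:3]=R.from_quat(o["ee_rot"]).as_matrix();T[:3,3]=o["tcp_pos"]
    if save: cv2.imwrite(save,f["img"][:,:,::-1])
    return f,world(f,T@f["T_tool_cam"])
def blobs(W,d,lo,hi,minpx=800):
    m=((W[...,2]>lo)&(W[...,2]<hi)&(d>0)).astype(np.uint8);m=cv2.morphologyEx(m,cv2.MORPH_OPEN,np.ones((3,3)))
    n,l,s,c=cv2.connectedComponentsWithStats(m)
    for i in range(1,n):
        if s[i,4]>minpx: print(s[i,:4],rect(W,l==i,lo,hi))
E
python3 - <<'E'
from wl import *
f,W=wrist("pics/w1.png");blobs(W,f["depth"],.018,.03)
plan([(630.2,134.1,45,73.9),(630.2,134.1,4,73.9),(630.2,134.1,150,73.9)])
E
```

```text
[362  84  83 100] [ 765.2  165.2   84.    52.8  -74.5   23.9 4589. ]
[  0 132  89  61] [ 402.   239.8   83.9   51.2   -5.2   19.8 3838. ]
[258 160  51  78] [ 630.   135.2   83.2   52.    74.1   23.9 3825. ]
[436 187  94  41] [829.   59.4  90.7  45.2  -2.1  24.7 805. ]
[137 203  50  49] [ 495.5  139.5   53.5   52.5   69.9   23.8 1825. ]
[298 280  77  25] [ 659.4   14.5   87.5   32.1  -15.3   23.8 1649. ]
t 2.23 tcp [631.2 136.7 149.8] grip 0.999
-> (630.2, 134.1, 45) [-0.0034, -0.0002, 0.1309, -0.0002, -0.0001, 0.003]
-> (630.2, 134.1, 4) [0.0, -0.0, 0.0512, 0.0, 0.0, 0.0]
-> (630.2, 134.1, 150) [0.0, 0.0, -0.1825, 0.0, 0.0, 0.0]
```

View pics/w1.png

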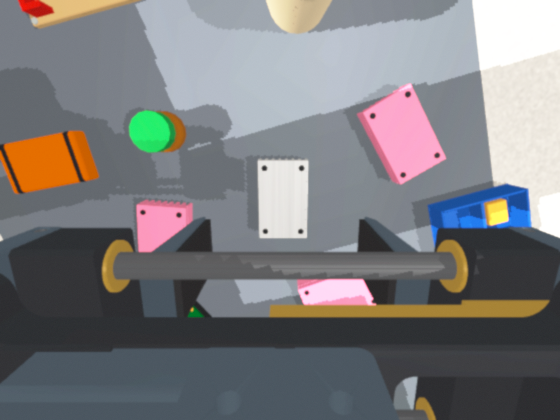

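The wrist view shows the heat sink at (283,198), centred between the fingers. It agrees with the earlier fix at (630,135), so I'll descend and grip.

Emit:
{"api": "carry_out", "payload": {"steps": [[[-0.0025,0,0.05,0,0,0.003],[-0.0025,0,0.1,0,0,0.003],[-0.0025,0,0.131,0,0,0.003],[-0.0025,0,0.131,0,0,0.003]]]}}

```text
time_s: 2.57
tcp_pos: [0.6261, 0.1355, 0.0404]
ee_rot: [0.799, 0.602, -0.003, -0.002]
contact_force: [-1.4, -0.6, -1.4]
gripper_width: 1.002
grasp_force: 0.0
```

Emit:
{"api": "carry_out", "payload": {"steps": [[[0,0,0.018,0,0,0],[0,0,0.036,0,0,0],[0,0,0.051,0,0,0],[0,0,0.051,0,0,0],[0,0,0.051,0,0,0]]]}}

```text
time_s: 2.98
tcp_pos: [0.6303, 0.1339, 0.0042]
ee_rot: [0.8, 0.601, -0.0, -0.0]
contact_force: [-0.1, -0.2, -0.4]
gripper_width: 1.001
grasp_force: 0.0
```

Emit:
{"api": "carry_out", "payload": {"steps": [[[0,0,0,0,0,0],[0,0,0,0,0,0],[0,0,0,0,0,0],[0,0,0,0,0,0],[0,0,0,0,0,0]]], "gripper": 0}}

```text
time_s: 3.4
tcp_pos: [0.6306, 0.1337, 0.0047]
ee_rot: [0.8, 0.6, 0.0, 0.0]
contact_force: [-0.5, -1.3, -0.5]
gripper_width: 0.667
grasp_force: 0.0
```

Emit:
{"api": "carry_out", "payload": {"steps": [[[0,0,0,0,0,0],[0,0,0,0,0,0],[0,0,0,0,0,0],[0,0,0,0,0,0],[0,0,0,0,0,0]]]}}

```text
time_s: 3.82
tcp_pos: [0.6305, 0.1337, 0.0045]
ee_rot: [0.8, 0.601, 0.0, 0.0]
contact_force: [-1.5, 0.1, 4.9]
gripper_width: 0.565
grasp_force: 30.0
```

Emit:
{"api": "carry_out", "payload": {"steps": [[[0,0,-0.03,0,0,0],[0,0,-0.08,0,0,0],[0,0,-0.13,0,0,0],[0,0,-0.183,0,0,0],[0,0,-0.183,0,0,0]]]}}

```text
time_s: 4.23
tcp_pos: [0.6341, 0.1344, 0.1584]
ee_rot: [0.8, 0.601, 0.004, 0.002]
contact_force: [2.1, 0.3, -1.2]
gripper_width: 0.568
grasp_force: 30.0
```

```bash
python3 - <<'E'
from wl import *
f,W=wrist();plan([(506,401,150,-3.2)])
E
```

```text
t 4.28 tcp [632.8 134.2 155.1] grip 0.565
->  [0.069, -0.0613, 0.0014, 0.0012, 0.0005, -0.2861]
->  [0.0888, -0.0252, 0.0016, 0.0012, 0.0005, -0.2861]
->  [0.091, 0.0158, 0.0017, 0.0012, 0.0005, -0.2861]
-> (506, 401, 150) [0.075, 0.0538, 0.0017, 0.0012, 0.0005, -0.2861]
```

Emit:
{"api": "carry_out", "payload": {"steps": [[[0.014,-0.012,0,0,0,-0.057],[0.028,-0.025,0,0,0,-0.114],[0.041,-0.037,0,0,0,-0.172],[0.055,-0.049,0,0,0,-0.229],[0.069,-0.061,0,0,0,-0.286]]]}}

```text
time_s: 4.7
tcp_pos: [0.5977, 0.2006, 0.1489]
ee_rot: [0.644, 0.765, -0.001, -0.001]
contact_force: [0.4, -0.6, -2.2]
gripper_width: 0.567
grasp_force: 30.0
```

Emit:
{"api": "carry_out", "payload": {"steps": [[[0.018,-0.005,0,0,0,-0.057],[0.036,-0.01,0,0,0,-0.114],[0.053,-0.015,0,0,0,-0.172],[0.071,-0.02,0,0,0,-0.229],[0.089,-0.025,0,0,0,-0.286]]]}}

```text
time_s: 5.12
tcp_pos: [0.5662, 0.2675, 0.1489]
ee_rot: [0.458, 0.889, -0.001, -0.001]
contact_force: [-0.2, 0.1, -2.8]
gripper_width: 0.568
grasp_force: 30.0
```

Emit:
{"api": "carry_out", "payload": {"steps": [[[0.018,0.003,0,0,0,-0.057],[0.036,0.006,0,0,0,-0.114],[0.055,0.009,0,0,0,-0.172],[0.073,0.013,0,0,0,-0.229],[0.091,0.016,0,0,0,-0.286]]]}}

```text
time_s: 5.53
tcp_pos: [0.5347, 0.3343, 0.1489]
ee_rot: [0.248, 0.969, -0.001, -0.001]
contact_force: [0.2, -0.4, -1.3]
gripper_width: 0.567
grasp_force: 30.0
```

Emit:
{"api": "carry_out", "payload": {"steps": [[[0.015,0.011,0,0,0,-0.057],[0.03,0.022,0,0,0,-0.114],[0.045,0.032,0,0,0,-0.172],[0.06,0.043,0,0,0,-0.229],[0.075,0.054,0,0,0,-0.286]]]}}

```text
time_s: 5.95
tcp_pos: [0.5031, 0.401, 0.1489]
ee_rot: [0.026, 1.0, -0.001, -0.001]
contact_force: [-0.4, 0.4, -2.8]
gripper_width: 0.571
grasp_force: 30.0
```

Emit:
{"api": "carry_out", "payload": {"steps": [[[0,0,0,0,0,0],[0,0,0,0,0,0],[0,0,0,0,0,0],[0,0,0,0,0,0],[0,0,0,0,0,0]]]}}

```text
time_s: 6.37
tcp_pos: [0.5044, 0.4002, 0.1504]
ee_rot: [0.029, 1.0, -0.0, -0.0]
contact_force: [-0.5, 1.2, -1.9]
gripper_width: 0.568
grasp_force: 30.0
```

```bash
python3 - <<'E'
from wl import *
f,W=wrist("pics/w2.png");blobs(W,f["depth"],.004,.028);blobs(W,f["depth"],.11,.2,300)
plan([(506,401,150,-3.2),(506,401,13.5,-3.2)])
E
```

```text
[ 0  0 28 87] [ 337.1  143.6   83.5    8.6  -28.6   14.5 1667. ]
[87 59 66 91] [ 401.1  240.5   84.    52.6   -5.5   19.7 5108. ]
[485 102  34 150] [ 4.993e+02  6.301e+02  1.588e+02  5.500e+00 -6.000e-01  1.670e+01
  2.369e+03]
[247 141  79  38] [ 465.3  404.1   83.9   39.5   86.9    8.  2742. ]
[  0 163  78  68] [ 489.4  125.3   86.    53.1   69.7   23.5 3818. ]
[204 175 162  77] [ 481.3  401.6   75.7   40.6   86.6  169.9 8610. ]
[228 280 113  25] [ 519.3  399.3   52.6   32.3   86.   169.9 2583. ]
t 6.42 tcp [504.5 400.3 150.6] grip 0.568
-> (506, 401, 150) [-0.0019, 0.001, 0.0007, -0.0001, -0.0001, -0.0013]
-> (506, 401, 13.5) [0.0, -0.0, 0.1706, 0.0, 0.0, 0.0]
```

View pics/w2.png

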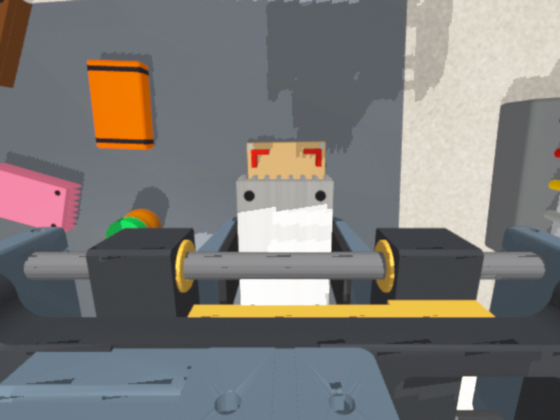

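The heat sink sits squarely in the gripper, above the red nest (far guides at about (260,158) and (313,157)). I'll lower it.

Emit:
{"api": "carry_out", "payload": {"steps": [[[-0.0019,0.0015,0.03,0,0,0],[-0.0019,0.0015,0.065,0,0,0],[-0.0019,0.0015,0.1,0,0,0],[-0.0019,0.0015,0.12,0,0,0],[-0.0019,0.0015,0.13,0,0,0]]]}}

```text
time_s: 6.83
tcp_pos: [0.5049, 0.4008, 0.0442]
ee_rot: [0.029, 1.0, -0.001, -0.001]
contact_force: [0.2, -0.5, -2.9]
gripper_width: 0.567
grasp_force: 30.0
```

Emit:
{"api": "carry_out", "payload": {"steps": [[[0,0,0.01,0,0,0],[0,0,0.015,0,0,0],[0,0,0.02,0,0,0],[0,0,0.025,0,0,0],[0,0,0.03,0,0,0]]]}}

```text
time_s: 7.25
tcp_pos: [0.5063, 0.4024, 0.0232]
ee_rot: [0.028, 1.0, 0.0, 0.001]
contact_force: [-0.0, -0.4, -1.7]
gripper_width: 0.569
grasp_force: 30.0
```

Emit:
{"api": "carry_out", "payload": {"steps": [[[0,0,0.003,0,0,0],[0,0,0.006,0,0,0],[0,0,0.008,0,0,0],[0,0,0.01,0,0,0],[0,0,0.01,0,0,0]]]}}

```text
time_s: 7.67
tcp_pos: [0.5057, 0.402, 0.0145]
ee_rot: [0.028, 1.0, -0.0, -0.0]
contact_force: [-0.1, -0.1, -3.3]
gripper_width: 0.565
grasp_force: 30.0
```

Emit:
{"api": "carry_out", "payload": {"steps": [[[0,0,0,0,0,0],[0,0,0,0,0,0],[0,0,0,0,0,0]]]}}

```text
time_s: 7.92
tcp_pos: [0.5059, 0.402, 0.0149]
ee_rot: [0.028, 1.0, 0.0, 0.0]
contact_force: [0.5, -0.9, -0.8]
gripper_width: 0.566
grasp_force: 30.0
```

Emit:
{"api": "carry_out", "payload": {"steps": [[[0,0,0.001,0,0,0],[0,0,0.002,0,0,0],[0,0,0.0025,0,0,0],[0,0,0.0025,0,0,0],[0,0,0.0025,0,0,0]]]}}

```text
time_s: 8.33
tcp_pos: [0.5058, 0.402, 0.0127]
ee_rot: [0.028, 1.0, -0.0, -0.0]
contact_force: [0.2, -0.1, -2.3]
gripper_width: 0.567
grasp_force: 30.0
```

Emit:
{"api": "carry_out", "payload": {"steps": [[[0,0,0,0,0,0],[0,0,0,0,0,0],[0,0,0,0,0,0],[0,0,0,0,0,0],[0,0,0,0,0,0]]], "gripper": 1}}

```text
time_s: 8.75
tcp_pos: [0.5059, 0.4021, 0.0128]
ee_rot: [0.028, 1.0, 0.0, 0.0]
contact_force: [-0.2, -0.0, 0.6]
gripper_width: 0.898
grasp_force: 0.0
```

Emit:
{"api": "carry_out", "payload": {"steps": [[[0,0,0,0,0,0],[0,0,-0.01,0,0,0],[0,0,-0.05,0,0,0],[0,0,-0.1,0,0,0],[0,0,-0.15,0,0,0]]]}}

```text
time_s: 9.17
tcp_pos: [0.5052, 0.4016, 0.134]
ee_rot: [0.028, 1.0, -0.001, -0.001]
contact_force: [-0.2, 1.0, -0.4]
gripper_width: 0.997
grasp_force: 0.0
```

Emit:
{"api": "carry_out", "payload": {"steps": [[[0,0,-0.02,0,0,0],[0,0,-0.02,0,0,0],[0,0,-0.02,0,0,0],[0,0,-0.02,0,0,0],[0,0,-0.02,0,0,0]]]}}

```text
time_s: 9.58
tcp_pos: [0.5051, 0.4015, 0.1473]
ee_rot: [0.028, 1.0, -0.001, -0.001]
contact_force: [-0.5, 0.7, 0.8]
gripper_width: 1.002
grasp_force: 0.0
```

```bash
python3 - <<'E'
from wl import *
f,W=wrist("pics/w3.png");blobs(W,f["depth"],.026,.04,300);blobs(W,f["depth"],.004,.012,300)
for n in("scene","side"):
    f=cams.grab_frame(n);W=world(f,f["pose"]);print(n)
    m=(np.abs(W[...,0]-.506)<.08)&(np.abs(W[...,1]-.401)<.06)
    print(rect(W,m,.028,.037),rect(W,m,.004,.013))
plan([(460.6,-1.2,150,22.6)])
E
```

```text
[504 100  28 128] [ 4.831e+02  6.301e+02  1.263e+02  5.100e+00 -9.000e-01  3.310e+01
  1.357e+03]
[259 159  53  81] [ 5.041e+02  4.021e+02  8.330e+01  5.200e+01 -3.100e+00  3.190e+01
  4.121e+03]
[ 1  0 24 86] [338.3 145.4  83.9   4.8 -28.1   7.8 608. ]
[496 103  12  67] [454.3 629.9  67.4   3.5  -1.5   8.  337. ]
[245 141  80 106] [ 5.043e+02  4.025e+02  1.169e+02  8.410e+01 -2.500e+00  7.800e+00
  2.872e+03]
scene
[506.7 400.4  85.3  58.3  -3.1  31.7 426. ] [5.043e+02 3.999e+02 1.536e+02 1.171e+02 1.000e-01 7.600e+00 3.650e+02]
side
[504.8 400.8  85.3  57.5  -4.5  31.8 315. ] [503.8 400.  118.5  89.   -4.6   7.9 257. ]
t 9.73 tcp [505.4 401.7 147.6] grip 0.999
->  [0.0046, -0.0843, -0.0004, -0.0002, 0.0001, 0.2855]
->  [-0.0324, -0.078, -0.0004, -0.0002, 0.0001, 0.2855]
->  [-0.063, -0.0562, -0.0005, -0.0002, 0.0001, 0.2855]
->  [-0.0812, -0.0233, -0.0005, -0.0002, 0.0001, 0.2855]
->  [-0.0832, 0.0142, -0.0005, -0.0002, 0.0001, 0.2855]
-> (460.6, -1.2, 150) [-0.0689, 0.0489, -0.0005, -0.0002, 0.0001, 0.2855]
```

Emit:
{"api": "carry_out", "payload": {"steps": [[[0.001,-0.017,0,0,0,0.057],[0.002,-0.034,0,0,0,0.114],[0.003,-0.051,0,0,0,0.171],[0.004,-0.067,0,0,0,0.228],[0.005,-0.084,0,0,0,0.286]]]}}

```text
time_s: 10.15
tcp_pos: [0.4977, 0.3345, 0.1481]
ee_rot: [0.252, 0.968, -0.0, -0.0]
contact_force: [1.0, -0.0, -0.2]
gripper_width: 1.0
grasp_force: 0.0
```

Emit:
{"api": "carry_out", "payload": {"steps": [[[-0.006,-0.016,0,0,0,0.057],[-0.013,-0.031,0,0,0,0.114],[-0.019,-0.047,0,0,0,0.171],[-0.026,-0.062,0,0,0,0.228],[-0.032,-0.078,0,0,0,0.286]]]}}

```text
time_s: 10.57
tcp_pos: [0.49, 0.2674, 0.1482]
ee_rot: [0.461, 0.887, -0.0, -0.0]
contact_force: [-0.1, -0.5, -0.5]
gripper_width: 1.002
grasp_force: 0.0
```

Emit:
{"api": "carry_out", "payload": {"steps": [[[-0.013,-0.011,0,0,0,0.057],[-0.025,-0.022,0,0,0,0.114],[-0.038,-0.034,0,0,0,0.171],[-0.05,-0.045,0,0,0,0.228],[-0.063,-0.056,0,0,0,0.286]]]}}

```text
time_s: 10.98
tcp_pos: [0.4823, 0.2004, 0.1482]
ee_rot: [0.647, 0.762, -0.0, -0.0]
contact_force: [0.1, -0.5, -0.1]
gripper_width: 1.002
grasp_force: 0.0
```

Emit:
{"api": "carry_out", "payload": {"steps": [[[-0.016,-0.005,0,0,0,0.057],[-0.032,-0.009,0,0,0,0.114],[-0.049,-0.014,0,0,0,0.171],[-0.065,-0.018,0,0,0,0.228],[-0.081,-0.023,0,0,0,0.286]]]}}

```text
time_s: 11.4
tcp_pos: [0.4751, 0.1335, 0.1483]
ee_rot: [0.801, 0.599, -0.0, -0.0]
contact_force: [-0.2, -1.0, -0.1]
gripper_width: 1.002
grasp_force: 0.0
```

Emit:
{"api": "carry_out", "payload": {"steps": [[[-0.017,0.003,0,0,0,0.057],[-0.033,0.006,0,0,0,0.114],[-0.05,0.008,0,0,0,0.171],[-0.066,0.011,0,0,0,0.228],[-0.083,0.014,0,0,0,0.286]]]}}

```text
time_s: 11.82
tcp_pos: [0.4673, 0.0667, 0.1483]
ee_rot: [0.914, 0.405, -0.0, -0.0]
contact_force: [-0.1, -0.2, -0.6]
gripper_width: 1.001
grasp_force: 0.0
```

Emit:
{"api": "carry_out", "payload": {"steps": [[[-0.014,0.01,0,0,0,0.057],[-0.028,0.02,0,0,0,0.114],[-0.041,0.029,0,0,0,0.171],[-0.055,0.039,0,0,0,0.228],[-0.069,0.049,0,0,0,0.286]]]}}

```text
time_s: 12.23
tcp_pos: [0.4596, -0.0006, 0.1483]
ee_rot: [0.981, 0.192, -0.0, -0.0]
contact_force: [0.3, 0.1, 1.2]
gripper_width: 1.001
grasp_force: 0.0
```

Emit:
{"api": "carry_out", "payload": {"steps": [[[0,0,0,0,0,0],[0,0,0,0,0,0],[0,0,0,0,0,0],[0,0,0,0,0,0]]]}}

```text
time_s: 12.57
tcp_pos: [0.4599, 0.0006, 0.1486]
ee_rot: [0.981, 0.195, -0.0, -0.0]
contact_force: [-0.6, -0.3, -0.9]
gripper_width: 1.002
grasp_force: 0.0
```

```bash
python3 - <<'E'
from wl import *
f,W=wrist("pics/w4.png");blobs(W,f["depth"],.009,.018)
plan([(460.6,-1.2,45,22.6),(460.6,-1.2,4,22.6),(460.6,-1.2,150,22.6)])
E
```

```text
[261 158  50  76] [ 4.604e+02 -2.000e-01  8.320e+01  5.200e+01  2.240e+01  1.380e+01
  2.977e+03]
t 12.62 tcp [460.    0.6 148.7] grip 1.003
-> (460.6, -1.2, 45) [-0.0001, 0.0024, 0.1296, -0.0001, 0.0, -0.0016]
-> (460.6, -1.2, 4) [0.0, -0.0, 0.0512, 0.0, 0.0, 0.0]
-> (460.6, -1.2, 150) [-0.0, 0.0, -0.1825, 0.0, 0.0, 0.0]
```

Emit:
{"api": "carry_out", "payload": {"steps": [[[0,0.0012,0.04,0,0,-0.0015],[0,0.0012,0.08,0,0,-0.0015],[0,0.0012,0.115,0,0,-0.0015],[0,0.0012,0.13,0,0,-0.0015],[0,0.0012,0.13,0,0,-0.0015]]]}}

```text
time_s: 13.03
tcp_pos: [0.4585, -0.0003, 0.0422]
ee_rot: [0.981, 0.196, -0.002, -0.001]
contact_force: [-0.7, 0.5, -0.6]
gripper_width: 1.003
grasp_force: 0.0
```

Emit:
{"api": "carry_out", "payload": {"steps": [[[0,0,0.018,0,0,0],[0,0,0.036,0,0,0],[0,0,0.05,0,0,0],[0,0,0.051,0,0,0],[0,0,0.051,0,0,0]]]}}

```text
time_s: 13.45
tcp_pos: [0.4605, -0.0006, 0.0044]
ee_rot: [0.981, 0.195, -0.0, -0.0]
contact_force: [-0.4, 0.6, 0.1]
gripper_width: 0.999
grasp_force: 0.0
```

Emit:
{"api": "carry_out", "payload": {"steps": [[[0,0,0,0,0,0],[0,0,0,0,0,0],[0,0,0,0,0,0],[0,0,0,0,0,0],[0,0,0,0,0,0]]], "gripper": 0, "squeeze": 20}}

```text
time_s: 13.87
tcp_pos: [0.4605, -0.0009, 0.0043]
ee_rot: [0.981, 0.195, 0.0, 0.0]
contact_force: [-0.4, 0.3, 0.4]
gripper_width: 0.666
grasp_force: 0.0
```

Emit:
{"api": "carry_out", "payload": {"steps": [[[0,0,0,0,0,0],[0,0,0,0,0,0],[0,0,0,0,0,0],[0,0,0,0,0,0],[0,0,0,0,0,0]]]}}

```text
time_s: 14.28
tcp_pos: [0.4603, -0.0009, 0.0041]
ee_rot: [0.981, 0.195, 0.0, 0.0]
contact_force: [-0.8, 0.2, 6.2]
gripper_width: 0.568
grasp_force: 20.0
```

Emit:
{"api": "carry_out", "payload": {"steps": [[[0,0,-0.02,0,0,0],[0,0,-0.06,0,0,0],[0,0,-0.1,0,0,0],[0,0,-0.14,0,0,0],[0,0,-0.17,0,0,0]]]}}

```text
time_s: 14.7
tcp_pos: [0.4605, -0.0009, 0.1422]
ee_rot: [0.981, 0.195, 0.001, 0.0]
contact_force: [0.3, 0.7, -0.4]
gripper_width: 0.568
grasp_force: 20.0
```

Emit:
{"api": "carry_out", "payload": {"steps": [[[0,0,-0.012,0,0,0],[0,0,-0.012,0,0,0],[0,0,-0.012,0,0,0]]]}}

```text
time_s: 14.95
tcp_pos: [0.46, -0.0009, 0.149]
ee_rot: [0.981, 0.195, 0.0, 0.0]
contact_force: [-0.6, -0.3, -1.6]
gripper_width: 0.568
grasp_force: 20.0
```

```bash
python3 - <<'E'
from wl import *
plan([(504.2,402.2,150,-3.1)])
E
```

```text
t 14.95 tcp [460.   -0.9 149. ] grip 0.568
->  [0.0406, -0.0741, -0.0002, 0.0, 0.0, -0.286]
->  [0.0687, -0.0491, -0.0002, 0.0, 0.0, -0.286]
->  [0.0832, -0.0144, -0.0002, 0.0, 0.0, -0.286]
->  [0.0812, 0.0232, -0.0002, 0.0, 0.0, -0.286]
->  [0.0631, 0.0562, -0.0002, 0.0, 0.0, -0.286]
-> (504.2, 402.2, 150) [0.0324, 0.078, -0.0002, 0.0, 0.0, -0.286]
```

Emit:
{"api": "carry_out", "payload": {"steps": [[[0.008,-0.015,0,0,0,-0.057],[0.016,-0.03,0,0,0,-0.114],[0.024,-0.044,0,0,0,-0.172],[0.032,-0.059,0,0,0,-0.229],[0.0406,-0.074,0,0,0,-0.286]]]}}

```text
time_s: 15.37
tcp_pos: [0.4665, 0.0667, 0.1473]
ee_rot: [0.912, 0.41, -0.002, -0.001]
contact_force: [0.7, -1.0, -1.2]
gripper_width: 0.567
grasp_force: 20.0
```

Emit:
{"api": "carry_out", "payload": {"steps": [[[0.014,-0.01,0,0,0,-0.057],[0.027,-0.02,0,0,0,-0.114],[0.041,-0.029,0,0,0,-0.172],[0.055,-0.039,0,0,0,-0.229],[0.0687,-0.049,0,0,0,-0.286]]]}}

```text
time_s: 15.78
tcp_pos: [0.474, 0.1338, 0.1472]
ee_rot: [0.798, 0.603, -0.002, -0.001]
contact_force: [-0.6, -0.1, -1.0]
gripper_width: 0.572
grasp_force: 20.0
```

Emit:
{"api": "carry_out", "payload": {"steps": [[[0.017,-0.003,0,0,0,-0.057],[0.033,-0.006,0,0,0,-0.114],[0.05,-0.009,0,0,0,-0.172],[0.067,-0.012,0,0,0,-0.229],[0.0832,-0.0144,0,0,0,-0.286]]]}}

```text
time_s: 16.2
tcp_pos: [0.4812, 0.2008, 0.1471]
ee_rot: [0.643, 0.766, -0.002, -0.001]
contact_force: [-0.4, 0.8, -0.6]
gripper_width: 0.569
grasp_force: 20.0
```

Emit:
{"api": "carry_out", "payload": {"steps": [[[0.016,0.005,0,0,0,-0.057],[0.032,0.009,0,0,0,-0.114],[0.049,0.014,0,0,0,-0.172],[0.065,0.019,0,0,0,-0.229],[0.0812,0.0232,0,0,0,-0.286]]]}}

```text
time_s: 16.62
tcp_pos: [0.4888, 0.2678, 0.1469]
ee_rot: [0.456, 0.89, -0.001, -0.001]
contact_force: [0.0, -0.6, 0.4]
gripper_width: 0.569
grasp_force: 20.0
```

Emit:
{"api": "carry_out", "payload": {"steps": [[[0.013,0.011,0,0,0,-0.057],[0.025,0.022,0,0,0,-0.114],[0.038,0.034,0,0,0,-0.172],[0.05,0.045,0,0,0,-0.229],[0.0631,0.0562,0,0,0,-0.286]]]}}

```text
time_s: 17.03
tcp_pos: [0.4962, 0.3348, 0.1467]
ee_rot: [0.247, 0.969, -0.001, -0.001]
contact_force: [-0.4, -0.0, -0.6]
gripper_width: 0.567
grasp_force: 20.0
```

Emit:
{"api": "carry_out", "payload": {"steps": [[[0.006,0.016,0,0,0,-0.057],[0.013,0.031,0,0,0,-0.114],[0.019,0.047,0,0,0,-0.172],[0.026,0.062,0,0,0,-0.229],[0.0324,0.078,0,0,0,-0.286]]]}}

```text
time_s: 17.45
tcp_pos: [0.5035, 0.4019, 0.1465]
ee_rot: [0.025, 1.0, -0.001, -0.001]
contact_force: [0.1, 1.0, -1.0]
gripper_width: 0.568
grasp_force: 20.0
```

Emit:
{"api": "carry_out", "payload": {"steps": [[[0,0,0,0,0,0],[0,0,0,0,0,0],[0,0,0,0,0,0],[0,0,0,0,0,0],[0,0,0,0,0,0]]]}}

```text
time_s: 17.87
tcp_pos: [0.5044, 0.4013, 0.1491]
ee_rot: [0.028, 1.0, -0.0, -0.0]
contact_force: [0.1, -0.2, -0.6]
gripper_width: 0.567
grasp_force: 20.0
```

```bash
python3 - <<'E'
from wl import *
plan([(504.2,402.2,55,-3.1),(504.2,402.2,36.5,-3.1)])
E
```

```text
t 17.87 tcp [504.4 401.3 149.1] grip 0.567
-> (504.2, 402.2, 55) [0.0002, 0.0012, 0.1177, -0.0003, -0.0003, -0.001]
-> (504.2, 402.2, 36.5) [0.0, -0.0, 0.0231, 0.0, 0.0, 0.0]
```

Emit:
{"api": "carry_out", "payload": {"steps": [[[0,0.0012,0.03,0,0,-0.001],[0,0.0012,0.06,0,0,-0.001],[0,0.0012,0.09,0,0,-0.001],[0,0.0012,0.11,0,0,-0.001],[0,0.0012,0.118,0,0,-0.001]]]}}

```text
time_s: 18.28
tcp_pos: [0.5035, 0.4017, 0.0527]
ee_rot: [0.027, 1.0, -0.001, -0.001]
contact_force: [0.7, 0.0, -1.4]
gripper_width: 0.566
grasp_force: 20.0
```

Emit:
{"api": "carry_out", "payload": {"steps": [[[0,0,0.005,0,0,0],[0,0,0.01,0,0,0],[0,0,0.014,0,0,0],[0,0,0.018,0,0,0],[0,0,0.02,0,0,0]]]}}

```text
time_s: 18.7
tcp_pos: [0.5048, 0.4032, 0.0395]
ee_rot: [0.026, 1.0, 0.0, 0.0]
contact_force: [0.4, 0.4, -1.4]
gripper_width: 0.57
grasp_force: 20.0
```

Emit:
{"api": "carry_out", "payload": {"steps": [[[0,0,0.0005,0,0,0],[0,0,0.001,0,0,0],[0,0,0.0015,0,0,0],[0,0,0.002,0,0,0],[0,0,0.0026,0,0,0]]]}}

```text
time_s: 19.12
tcp_pos: [0.5046, 0.4031, 0.0372]
ee_rot: [0.026, 1.0, 0.0, 0.0]
contact_force: [0.1, -0.2, 0.1]
gripper_width: 0.568
grasp_force: 20.0
```

Emit:
{"api": "carry_out", "payload": {"steps": [[[0,0,0,0,0,0],[0,0,0,0,0,0],[0,0,0,0,0,0]]]}}

```text
time_s: 19.37
tcp_pos: [0.5046, 0.403, 0.0371]
ee_rot: [0.026, 1.0, 0.0, 0.0]
contact_force: [-0.1, -0.3, -0.6]
gripper_width: 0.565
grasp_force: 20.0
```

Emit:
{"api": "carry_out", "payload": {"steps": [[[0,-0.0005,0.0005,0,0,0],[0,-0.0008,0.001,0,0,0],[0,-0.0008,0.001,0,0,0],[0,-0.0008,0.001,0,0,0]]]}}

```text
time_s: 19.7
tcp_pos: [0.5045, 0.4023, 0.0362]
ee_rot: [0.026, 1.0, -0.0, -0.0]
contact_force: [0.5, 0.4, -0.6]
gripper_width: 0.567
grasp_force: 20.0
```

Emit:
{"api": "carry_out", "payload": {"steps": [[[0,0,0,0,0,0],[0,0,0,0,0,0],[0,0,0,0,0,0],[0,0,0,0,0,0],[0,0,0,0,0,0]]], "gripper": 1}}

```text
time_s: 20.12
tcp_pos: [0.5045, 0.4023, 0.0363]
ee_rot: [0.026, 1.0, -0.0, -0.0]
contact_force: [0.3, 0.0, 0.6]
gripper_width: 0.903
grasp_force: 0.0
```

Emit:
{"api": "carry_out", "payload": {"steps": [[[0,0,0,0,0,0],[0,0,-0.01,0,0,0],[0,0,-0.05,0,0,0],[0,0,-0.1,0,0,0],[0,0,-0.15,0,0,0]]]}}

```text
time_s: 20.53
tcp_pos: [0.5039, 0.4019, 0.1576]
ee_rot: [0.026, 1.0, -0.0, -0.001]
contact_force: [0.1, 0.8, 0.4]
gripper_width: 0.998
grasp_force: 0.0
```

Emit:
{"api": "carry_out", "payload": {"steps": [[[0,0,0,0,0,0],[0,0,0,0,0,0],[0,0,0,0,0,0],[0,0,0,0,0,0]]]}}

```text
time_s: 20.87
tcp_pos: [0.5039, 0.4019, 0.1553]
ee_rot: [0.026, 1.0, -0.001, -0.001]
contact_force: [0.2, -0.1, -0.9]
gripper_width: 1.001
grasp_force: 0.0
```

```bash
python3 - <<'E'
from wl import *
f,W=wrist("pics/w5.png");blobs(W,f["depth"],.041,.049,300)
plan([(640.4,-151.8,150,-62.5)])
E
```

```text
[508 100  52 137] [ 488.3  647.7  138.7   49.6    7.6   44.8 5069. ]
[259 160  54  83] [ 5.037e+02  4.024e+02  8.400e+01  5.200e+01 -3.000e+00  4.590e+01
  3.402e+03]
[110 218  35  32] [525.3 242.3  37.2  22.4  38.7  44.7 453. ]
t 20.92 tcp [503.8 401.8 155. ] grip 1.001
->  [-0.0517, -0.1705, 0.0017, -0.0003, -0.0001, 0.1653]
->  [-0.0937, -0.1516, 0.0017, -0.0003, -0.0001, 0.1653]
->  [-0.1295, -0.1224, 0.0016, -0.0003, -0.0001, 0.1653]
-> (640.4, -151.8, 150) [-0.1566, -0.0851, 0.0016, -0.0003, -0.0001, 0.1653]
```

View pics/w5.png

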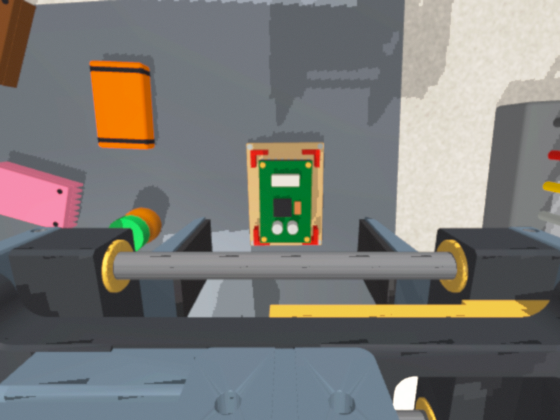

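The green board is seated squarely inside the red guides (285,200), level at 45.9 mm. Next is the cover.

Emit:
{"api": "carry_out", "payload": {"steps": [[[-0.01,-0.034,0,0,0,0.033],[-0.021,-0.068,0,0,0,0.066],[-0.031,-0.102,0,0,0,0.099],[-0.041,-0.136,0,0,0,0.132],[-0.052,-0.1705,0,0,0,0.165]]]}}

```text
time_s: 21.33
tcp_pos: [0.5384, 0.2625, 0.155]
ee_rot: [0.156, 0.988, -0.001, -0.001]
contact_force: [0.6, -0.9, 0.5]
gripper_width: 0.997
grasp_force: 0.0
```

Emit:
{"api": "carry_out", "payload": {"steps": [[[-0.019,-0.03,0,0,0,0.033],[-0.037,-0.061,0,0,0,0.066],[-0.056,-0.091,0,0,0,0.099],[-0.075,-0.121,0,0,0,0.132],[-0.094,-0.1516,0,0,0,0.165]]]}}

```text
time_s: 21.75
tcp_pos: [0.5729, 0.124, 0.1551]
ee_rot: [0.283, 0.959, -0.0, -0.001]
contact_force: [0.4, -1.1, 0.2]
gripper_width: 1.0
grasp_force: 0.0
```

Emit:
{"api": "carry_out", "payload": {"steps": [[[-0.026,-0.024,0,0,0,0.033],[-0.052,-0.049,0,0,0,0.066],[-0.078,-0.073,0,0,0,0.099],[-0.104,-0.098,0,0,0,0.132],[-0.1295,-0.1224,0,0,0,0.165]]]}}

```text
time_s: 22.17
tcp_pos: [0.6071, -0.0144, 0.1551]
ee_rot: [0.404, 0.915, -0.0, -0.001]
contact_force: [0.7, 1.0, 0.5]
gripper_width: 1.0
grasp_force: 0.0
```

Emit:
{"api": "carry_out", "payload": {"steps": [[[-0.031,-0.017,0.002,0,0,0.033],[-0.063,-0.034,0.003,0,0,0.066],[-0.094,-0.051,0.005,0,0,0.099],[-0.125,-0.068,0.006,0,0,0.132],[-0.1566,-0.085,0.0066,0,0,0.165]]]}}

```text
time_s: 22.58
tcp_pos: [0.6414, -0.1525, 0.1495]
ee_rot: [0.519, 0.855, -0.0, -0.001]
contact_force: [0.2, 0.2, -0.6]
gripper_width: 1.001
grasp_force: 0.0
```

Emit:
{"api": "carry_out", "payload": {"steps": [[[0,0,0,0,0,0],[0,0,0,0,0,0],[0,0,0,0,0,0],[0,0,0,0,0,0],[0,0,0,0,0,0]]]}}

```text
time_s: 23.0
tcp_pos: [0.6417, -0.1503, 0.1507]
ee_rot: [0.517, 0.856, -0.0, -0.0]
contact_force: [-0.0, 0.0, 0.3]
gripper_width: 1.001
grasp_force: 0.0
```

```bash
python3 - <<'E'
from wl import *
f,W=wrist("pics/w6.png");blobs(W,f["depth"],.018,.026)
plan([(640.4,-151.8,45,-62.5),(640.4,-151.8,4,-62.5)])
E
```

```text
[330  18 103  91] [6.619e+02 7.900e+00 8.400e+01 5.240e+01 5.100e+00 2.390e+01 5.365e+03]
[414  58 118 176] [784.7 -19.6 198.6   2.6  90.   22.  873. ]
[258 159  51  78] [ 640.  -151.8   84.2   52.1  -63.    21.9 3811. ]
t 23.05 tcp [ 641.8 -150.4  150.9] grip 1.002
-> (640.4, -151.8, 45) [-0.0008, -0.0024, 0.1323, -0.0001, -0.0002, 0.0019]
-> (640.4, -151.8, 4) [0.0, -0.0, 0.0512, 0.0, 0.0, 0.0]
```

Emit:
{"api": "carry_out", "payload": {"steps": [[[-0.0008,-0.0026,0.04,0,0,0.006],[-0.0008,-0.0026,0.08,0,0,0.006],[-0.0008,-0.0026,0.115,0,0,0.006],[-0.0008,-0.0026,0.132,0,0,0.006],[-0.0008,-0.0026,0.132,0,0,0.006]]]}}

```text
time_s: 23.47
tcp_pos: [0.6386, -0.1518, 0.0425]
ee_rot: [0.522, 0.853, -0.001, -0.002]
contact_force: [-0.5, -0.1, -0.9]
gripper_width: 1.001
grasp_force: 0.0
```

Emit:
{"api": "carry_out", "payload": {"steps": [[[0,0,0.018,0,0,0],[0,0,0.036,0,0,0],[0,0,0.05,0,0,0],[0,0,0.0514,0,0,0],[0,0,0.0514,0,0,0]]]}}

```text
time_s: 23.88
tcp_pos: [0.6401, -0.1527, 0.0037]
ee_rot: [0.522, 0.853, -0.0, -0.0]
contact_force: [-0.5, -0.1, -0.3]
gripper_width: 1.001
grasp_force: 0.0
```

Emit:
{"api": "carry_out", "payload": {"steps": [[[0,0,0,0,0,0],[0,0,0,0,0,0],[0,0,0,0,0,0],[0,0,0,0,0,0],[0,0,0,0,0,0]]], "gripper": 0, "squeeze": 20}}

```text
time_s: 24.3
tcp_pos: [0.6406, -0.1528, 0.0046]
ee_rot: [0.522, 0.853, 0.0, 0.0]
contact_force: [-0.4, 0.1, 1.0]
gripper_width: 0.664
grasp_force: 0.0
```

Emit:
{"api": "carry_out", "payload": {"steps": [[[0,0,0,0,0,0],[0,0,0,0,0,0],[0,0,0,0,0,0],[0,0,0,0,0,0],[0,0,0,0,0,0]]]}}

```text
time_s: 24.72
tcp_pos: [0.6405, -0.1528, 0.0044]
ee_rot: [0.522, 0.853, 0.0, 0.0]
contact_force: [-1.5, 1.0, 4.7]
gripper_width: 0.566
grasp_force: 20.0
```

Emit:
{"api": "carry_out", "payload": {"steps": [[[0,0,-0.02,0,0,0],[0,0,-0.06,0,0,0],[0,0,-0.1,0,0,0],[0,0,-0.14,0,0,0],[0,0,-0.17,0,0,0]]]}}

```text
time_s: 25.13
tcp_pos: [0.6408, -0.1529, 0.1426]
ee_rot: [0.522, 0.853, 0.0, 0.001]
contact_force: [0.5, -0.9, -0.8]
gripper_width: 0.566
grasp_force: 20.0
```

Emit:
{"api": "carry_out", "payload": {"steps": [[[0,0,-0.013,0,0,0],[0,0,-0.013,0,0,0],[0,0,-0.013,0,0,0]]]}}

```text
time_s: 25.38
tcp_pos: [0.6401, -0.1527, 0.1498]
ee_rot: [0.522, 0.853, -0.0, -0.0]
contact_force: [0.4, -0.9, -1.2]
gripper_width: 0.565
grasp_force: 20.0
```

```bash
python3 - <<'E'
from wl import *
plan([(504,402.3,150,-3.0)],step=.14)
E
```

```text
t 25.38 tcp [ 640.1 -152.7  149.8] grip 0.565
->  [0.139, 0.0328, -0.0, -0.0, -0.0001, -0.1332]
->  [0.1292, 0.061, -0.0, -0.0, -0.0001, -0.1332]
->  [0.1137, 0.0865, -0.0, -0.0, -0.0001, -0.1332]
->  [0.0933, 0.1082, -0.0, -0.0, -0.0001, -0.1332]
-> (504, 402.3, 150) [0.0687, 0.1252, -0.0001, -0.0, -0.0001, -0.1332]
```

Emit:
{"api": "carry_out", "payload": {"steps": [[[0.028,0.007,0,0,0,-0.027],[0.056,0.013,0,0,0,-0.053],[0.083,0.02,0,0,0,-0.08],[0.111,0.026,0,0,0,-0.107],[0.139,0.0328,0,0,0,-0.133]]]}}

```text
time_s: 25.8
tcp_pos: [0.6115, -0.0408, 0.1481]
ee_rot: [0.429, 0.903, -0.001, -0.002]
contact_force: [-0.3, -1.0, -0.9]
gripper_width: 0.565
grasp_force: 20.0
```

Emit:
{"api": "carry_out", "payload": {"steps": [[[0.026,0.012,0,0,0,-0.027],[0.052,0.024,0,0,0,-0.053],[0.078,0.037,0,0,0,-0.08],[0.103,0.049,0,0,0,-0.107],[0.1292,0.061,0,0,0,-0.133]]]}}

```text
time_s: 26.22
tcp_pos: [0.5845, 0.0701, 0.1482]
ee_rot: [0.333, 0.943, -0.001, -0.001]
contact_force: [0.8, -0.0, -0.1]
gripper_width: 0.567
grasp_force: 20.0
```

Emit:
{"api": "carry_out", "payload": {"steps": [[[0.023,0.017,0,0,0,-0.027],[0.045,0.035,0,0,0,-0.053],[0.068,0.052,0,0,0,-0.08],[0.091,0.069,0,0,0,-0.107],[0.1137,0.0865,0,0,0,-0.133]]]}}

```text
time_s: 26.63
tcp_pos: [0.5573, 0.1809, 0.1482]
ee_rot: [0.233, 0.973, -0.001, -0.001]
contact_force: [-0.3, -0.8, -0.8]
gripper_width: 0.568
grasp_force: 20.0
```

Emit:
{"api": "carry_out", "payload": {"steps": [[[0.019,0.022,0,0,0,-0.027],[0.037,0.043,0,0,0,-0.053],[0.056,0.065,0,0,0,-0.08],[0.075,0.087,0,0,0,-0.107],[0.0933,0.1082,0,0,0,-0.133]]]}}

```text
time_s: 27.05
tcp_pos: [0.5302, 0.2918, 0.1481]
ee_rot: [0.13, 0.992, -0.001, -0.001]
contact_force: [0.0, 0.9, -0.4]
gripper_width: 0.567
grasp_force: 20.0
```

Emit:
{"api": "carry_out", "payload": {"steps": [[[0.014,0.025,0,0,0,-0.027],[0.027,0.05,0,0,0,-0.053],[0.041,0.075,0,0,0,-0.08],[0.055,0.1,0,0,0,-0.107],[0.0687,0.1252,0,0,0,-0.134]]]}}

```text
time_s: 27.47
tcp_pos: [0.5033, 0.4026, 0.148]
ee_rot: [0.025, 1.0, -0.001, -0.001]
contact_force: [-0.2, -0.8, -1.4]
gripper_width: 0.569
grasp_force: 20.0
```

Emit:
{"api": "carry_out", "payload": {"steps": [[[0,0,0,0,0,0],[0,0,0,0,0,0],[0,0,0,0,0,0],[0,0,0,0,0,0],[0,0,0,0,0,0]]]}}

```text
time_s: 27.88
tcp_pos: [0.5048, 0.4013, 0.1501]
ee_rot: [0.027, 1.0, -0.0, -0.0]
contact_force: [-0.1, -0.5, -1.1]
gripper_width: 0.57
grasp_force: 20.0
```

```bash
python3 - <<'E'
from wl import *
plan([(505,402.3,70,-3.0),(505,402.3,50.8,-3.0)])
E
```

```text
t 27.88 tcp [504.8 401.3 150.1] grip 0.57
-> (505, 402.3, 70) [-0.0002, 0.0013, 0.1002, -0.0004, -0.0004, -0.0008]
-> (505, 402.3, 50.8) [-0.0, -0.0, 0.024, 0.0, 0.0, 0.0]
```

Emit:
{"api": "carry_out", "payload": {"steps": [[[0,0.0004,0.03,0,0,0],[0,0.0004,0.06,0,0,0],[0,0.0004,0.085,0,0,0],[0,0.0004,0.095,0,0,0],[0,0.0004,0.1,0,0,0]]]}}

```text
time_s: 28.3
tcp_pos: [0.5043, 0.4016, 0.0693]
ee_rot: [0.027, 1.0, -0.001, -0.001]
contact_force: [0.1, -0.7, -1.5]
gripper_width: 0.569
grasp_force: 20.0
```

Emit:
{"api": "carry_out", "payload": {"steps": [[[0,0,0.006,0,0,0],[0,0,0.012,0,0,0],[0,0,0.017,0,0,0],[0,0,0.021,0,0,0],[0,0,0.0215,0,0,0]]]}}

```text
time_s: 28.72
tcp_pos: [0.5047, 0.4026, 0.0533]
ee_rot: [0.026, 1.0, -0.0, -0.0]
contact_force: [-0.2, -0.6, -1.3]
gripper_width: 0.569
grasp_force: 20.0
```

Emit:
{"api": "carry_out", "payload": {"steps": [[[0,0,0.0006,0,0,0],[0,0,0.0012,0,0,0],[0,0,0.0018,0,0,0],[0,0,0.0023,0,0,0],[0,0,0.0023,0,0,0]]]}}

```text
time_s: 29.13
tcp_pos: [0.5047, 0.4026, 0.0517]
ee_rot: [0.026, 1.0, 0.0, 0.0]
contact_force: [0.1, -0.0, -1.1]
gripper_width: 0.57
grasp_force: 20.0
```

Emit:
{"api": "carry_out", "payload": {"steps": [[[0,0,0,0,0,0],[0,0,0,0,0,0],[0,0,0,0,0,0]]]}}

```text
time_s: 29.38
tcp_pos: [0.5047, 0.4026, 0.0516]
ee_rot: [0.026, 1.0, 0.0, 0.0]
contact_force: [-0.3, 0.1, -0.2]
gripper_width: 0.57
grasp_force: 20.0
```

Lower 1 mm, then release.

Emit:
{"api": "carry_out", "payload": {"steps": [[[0,0,0.0006,0,0,0],[0,0,0.0013,0,0,0],[0,0,0.0013,0,0,0],[0,0,0.0013,0,0,0]]]}}

```text
time_s: 29.72
tcp_pos: [0.5047, 0.4026, 0.0505]
ee_rot: [0.026, 1.0, -0.0, -0.0]
contact_force: [0.7, -0.1, -0.5]
gripper_width: 0.569
grasp_force: 20.0
```

Emit:
{"api": "carry_out", "payload": {"steps": [[[0,0,0,0,0,0],[0,0,0,0,0,0],[0,0,0,0,0,0],[0,0,0,0,0,0],[0,0,0,0,0,0]]], "gripper": 1}}

```text
time_s: 30.13
tcp_pos: [0.5048, 0.4026, 0.0506]
ee_rot: [0.026, 1.0, 0.0, 0.0]
contact_force: [-0.5, 0.2, 0.6]
gripper_width: 0.905
grasp_force: 0.0
```

Emit:
{"api": "carry_out", "payload": {"steps": [[[0,0,0,0,0,0],[0,0,-0.01,0,0,0],[0,0,-0.05,0,0,0],[0,0,-0.1,0,0,0],[0,0,-0.13,0,0,0]]]}}

```text
time_s: 30.55
tcp_pos: [0.5054, 0.4031, 0.1583]
ee_rot: [0.026, 1.0, 0.001, 0.001]
contact_force: [0.3, 0.3, -0.1]
gripper_width: 0.997
grasp_force: 0.0
```

Emit:
{"api": "carry_out", "payload": {"steps": [[[0,0,0,0,0,0],[0,0,0,0,0,0],[0,0,0,0,0,0],[0,0,0,0,0,0]]]}}

```text
time_s: 30.88
tcp_pos: [0.504, 0.4021, 0.1533]
ee_rot: [0.026, 1.0, -0.001, -0.001]
contact_force: [-0.2, -0.1, -1.0]
gripper_width: 1.0
grasp_force: 0.0
```

```bash
python3 - <<'E'
from wl import *
f,W=wrist("pics/w7.png");blobs(W,f["depth"],.063,.073,300)
blobs(W,f["depth"],.016,.022,1500)
plan([(401.5,240,150,-5.4)])
E
```

```text
[256 162  59  90] [ 5.036e+02  4.027e+02  8.470e+01  5.210e+01 -2.900e+00  6.790e+01
  5.115e+03]
[88 60 60 89] [ 401.   240.4   84.    52.6   -5.2   19.7 4547. ]
t 30.93 tcp [504.1 402.1 153.2] grip 0.999
->  [0.0587, -0.1045, 0.0022, -0.0004, -0.0005, 0.0133]
-> (401.5, 240, 150) [0.0565, -0.1057, 0.0021, -0.0004, -0.0005, 0.0133]
```

View pics/w7.png

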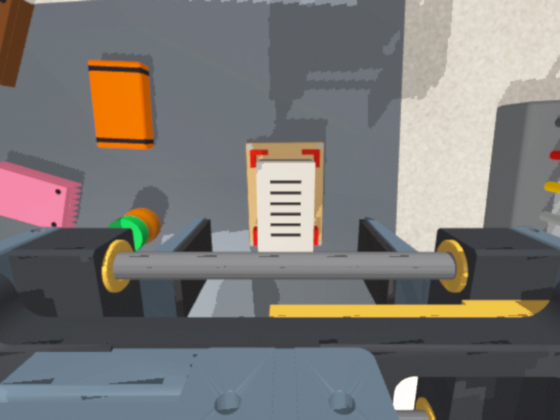

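The cover is seated at (285,207), top at 67.9 mm. Next is the battery at (120,105).

Emit:
{"api": "carry_out", "payload": {"steps": [[[0.012,-0.021,0,0,0,0.003],[0.023,-0.042,0,0,0,0.005],[0.035,-0.063,0,0,0,0.008],[0.047,-0.084,0,0,0,0.01],[0.0587,-0.1045,0,0,0,0.013]]]}}

```text
time_s: 31.35
tcp_pos: [0.4523, 0.3204, 0.1534]
ee_rot: [0.036, 0.999, -0.001, -0.001]
contact_force: [0.7, -0.1, 0.4]
gripper_width: 1.004
grasp_force: 0.0
```

Emit:
{"api": "carry_out", "payload": {"steps": [[[0.011,-0.021,0,0,0,0.003],[0.023,-0.042,0.001,0,0,0.005],[0.034,-0.063,0.002,0,0,0.008],[0.045,-0.084,0.003,0,0,0.01],[0.0565,-0.1057,0.004,0,0,0.013]]]}}

```text
time_s: 31.77
tcp_pos: [0.4012, 0.2395, 0.1504]
ee_rot: [0.047, 0.999, -0.0, -0.001]
contact_force: [0.2, 0.7, 0.8]
gripper_width: 1.0
grasp_force: 0.0
```

Emit:
{"api": "carry_out", "payload": {"steps": [[[0,0,0,0,0,0],[0,0,0,0,0,0],[0,0,0,0,0,0],[0,0,0,0,0,0],[0,0,0,0,0,0]]]}}

```text
time_s: 32.18
tcp_pos: [0.4026, 0.241, 0.1513]
ee_rot: [0.046, 0.999, -0.0, -0.0]
contact_force: [-0.2, -0.9, -0.4]
gripper_width: 0.996
grasp_force: 0.0
```

```bash
python3 - <<'E'
from wl import *
f,W=wrist("pics/w8.png");blobs(W,f["depth"],.016,.022)
plan([(401,240.3,45,-5.2),(401,240.3,4.3,-5.2)])
E
```

```text
[259 157  50  77] [ 401.3  240.    84.1   52.1   -5.2   19.8 3675. ]
t 32.23 tcp [402.5 241.  151.3] grip 1.004
-> (401, 240.3, 45) [0.0018, -0.001, 0.1329, -0.0, -0.0, -0.0013]
-> (401, 240.3, 4.3) [0.0, -0.0, 0.0509, 0.0, 0.0, 0.0]
```

Emit:
{"api": "carry_out", "payload": {"steps": [[[0.0015,-0.0012,0.04,0,0,-0.0013],[0.0015,-0.0012,0.08,0,0,-0.0013],[0.0015,-0.0012,0.115,0,0,-0.0013],[0.0015,-0.0012,0.133,0,0,-0.0013],[0.0015,-0.0012,0.133,0,0,-0.0013]]]}}

```text
time_s: 32.65
tcp_pos: [0.3993, 0.239, 0.0422]
ee_rot: [0.045, 0.999, -0.001, -0.002]
contact_force: [-0.3, -0.9, 0.0]
gripper_width: 0.998
grasp_force: 0.0
```

Emit:
{"api": "carry_out", "payload": {"steps": [[[0,0,0.018,0,0,0],[0,0,0.036,0,0,0],[0,0,0.05,0,0,0],[0,0,0.0509,0,0,0],[0,0,0.0509,0,0,0]]]}}

```text
time_s: 33.07
tcp_pos: [0.401, 0.2398, 0.0044]
ee_rot: [0.046, 0.999, -0.0, -0.0]
contact_force: [-0.7, -0.3, -0.0]
gripper_width: 1.001
grasp_force: 0.0
```

Emit:
{"api": "carry_out", "payload": {"steps": [[[0,0,0,0,0,0],[0,0,0,0,0,0],[0,0,0,0,0,0],[0,0,0,0,0,0],[0,0,0,0,0,0]]], "gripper": 0, "squeeze": 30}}

```text
time_s: 33.48
tcp_pos: [0.4011, 0.2398, 0.0046]
ee_rot: [0.046, 0.999, 0.0, 0.0]
contact_force: [-0.3, 0.5, 0.8]
gripper_width: 0.662
grasp_force: 0.0
```

Emit:
{"api": "carry_out", "payload": {"steps": [[[0,0,0,0,0,0],[0,0,0,0,0,0],[0,0,0,0,0,0],[0,0,0,0,0,0],[0,0,0,0,0,0]]]}}

```text
time_s: 33.9
tcp_pos: [0.401, 0.2397, 0.0044]
ee_rot: [0.046, 0.999, 0.0, 0.0]
contact_force: [-1.2, -0.7, 5.7]
gripper_width: 0.57
grasp_force: 30.0
```

Emit:
{"api": "carry_out", "payload": {"steps": [[[0,0,-0.02,0,0,0],[0,0,-0.06,0,0,0],[0,0,-0.1,0,0,0],[0,0,-0.14,0,0,0],[0,0,-0.17,0,0,0]]]}}

```text
time_s: 34.32
tcp_pos: [0.401, 0.2397, 0.1423]
ee_rot: [0.046, 0.999, 0.0, 0.0]
contact_force: [1.1, 1.4, -2.4]
gripper_width: 0.569
grasp_force: 30.0
```

Emit:
{"api": "carry_out", "payload": {"steps": [[[0,0,-0.013,0,0,0],[0,0,-0.013,0,0,0],[0,0,-0.013,0,0,0]]]}}

```text
time_s: 34.57
tcp_pos: [0.4006, 0.2395, 0.1499]
ee_rot: [0.046, 0.999, -0.0, -0.0]
contact_force: [0.2, 0.0, -3.0]
gripper_width: 0.567
grasp_force: 30.0
```

```bash
python3 - <<'E'
from wl import *
plan([(500,0,150,105-180),(400.3,-253.2,150,-50.2)],step=.14)
E
```

```text
t 34.57 tcp [400.6 239.5 149.9] grip 0.567
->  [-0.0503, -0.0956, -0.0, -0.0, -0.0, 0.2584]
->  [-0.084, -0.0679, -0.0, -0.0, -0.0, 0.2584]
-> (500, 0, 150) [-0.104, -0.0293, -0.0, -0.0, -0.0, 0.2584]
->  [-0.1367, -0.1011, -0.0, 0.0, 0.0, -0.1378]
-> (400.3, -253.2, 150) [-0.1118, -0.1281, -0.0, 0.0, 0.0, -0.1378]
```

Emit:
{"api": "carry_out", "payload": {"steps": [[[-0.01,-0.019,0,0,0,0.052],[-0.02,-0.038,0,0,0,0.103],[-0.03,-0.057,0,0,0,0.155],[-0.04,-0.076,0,0,0,0.207],[-0.0503,-0.0956,0,0,0,0.258]]]}}

```text
time_s: 34.98
tcp_pos: [0.4331, 0.1587, 0.1484]
ee_rot: [0.248, 0.969, -0.001, -0.001]
contact_force: [-0.3, 0.3, -2.2]
gripper_width: 0.568
grasp_force: 30.0
```

Emit:
{"api": "carry_out", "payload": {"steps": [[[-0.017,-0.014,0,0,0,0.052],[-0.034,-0.027,0,0,0,0.103],[-0.05,-0.041,0,0,0,0.155],[-0.067,-0.054,0,0,0,0.207],[-0.084,-0.0679,0,0,0,0.258]]]}}

```text
time_s: 35.4
tcp_pos: [0.4663, 0.0791, 0.1483]
ee_rot: [0.438, 0.899, -0.001, -0.001]
contact_force: [-0.5, 0.8, -2.4]
gripper_width: 0.569
grasp_force: 30.0
```

Emit:
{"api": "carry_out", "payload": {"steps": [[[-0.021,-0.006,0,0,0,0.052],[-0.042,-0.012,0,0,0,0.103],[-0.062,-0.018,0,0,0,0.155],[-0.083,-0.023,0,0,0,0.207],[-0.104,-0.0293,0,0,0,0.258]]]}}

```text
time_s: 35.82
tcp_pos: [0.4995, -0.0005, 0.1482]
ee_rot: [0.61, 0.793, -0.001, -0.001]
contact_force: [0.6, -0.0, -3.2]
gripper_width: 0.568
grasp_force: 30.0
```

Emit:
{"api": "carry_out", "payload": {"steps": [[[-0.027,-0.02,0,0,0,-0.028],[-0.055,-0.04,0,0,0,-0.055],[-0.082,-0.061,0,0,0,-0.083],[-0.109,-0.081,0,0,0,-0.11],[-0.1367,-0.1011,0,0,0,-0.138]]]}}

```text
time_s: 36.23
tcp_pos: [0.449, -0.1271, 0.1483]
ee_rot: [0.518, 0.856, -0.0, -0.002]
contact_force: [-0.3, -0.1, -2.5]
gripper_width: 0.567
grasp_force: 30.0
```

Emit:
{"api": "carry_out", "payload": {"steps": [[[-0.022,-0.026,0,0,0,-0.028],[-0.045,-0.051,0,0,0,-0.055],[-0.067,-0.077,0,0,0,-0.083],[-0.089,-0.102,0,0,0,-0.11],[-0.1118,-0.1281,0,0,0,-0.138]]]}}

```text
time_s: 36.65
tcp_pos: [0.3997, -0.2535, 0.1483]
ee_rot: [0.422, 0.907, 0.0, -0.002]
contact_force: [0.7, -0.2, -2.2]
gripper_width: 0.565
grasp_force: 30.0
```

Emit:
{"api": "carry_out", "payload": {"steps": [[[0,0,0,0,0,0],[0,0,0,0,0,0],[0,0,0,0,0,0],[0,0,0,0,0,0],[0,0,0,0,0,0]]]}}

```text
time_s: 37.07
tcp_pos: [0.4014, -0.2522, 0.1501]
ee_rot: [0.423, 0.906, 0.0, -0.0]
contact_force: [0.4, 0.0, -2.5]
gripper_width: 0.566
grasp_force: 30.0
```

```bash
python3 - <<'E'
from wl import *
f,W=wrist("pics/w9.png");blobs(W,f["depth"],.004,.013,300)
plan([(400.3,-253.2,45,-50.2),(400.3,-253.2,12.7,-50.2)])
E
```

```text
[244 141  79  36] [ 373.7 -222.5   84.    37.4   40.     7.9 2406. ]
t 37.12 tcp [ 401.5 -252.3  150.3] grip 0.569
-> (400.3, -253.2, 45) [0.0, -0.0019, 0.1316, -0.0001, -0.0004, 0.0023]
-> (400.3, -253.2, 12.7) [0.0, -0.0, 0.0404, 0.0, 0.0, 0.0]
```

View pics/w9.png

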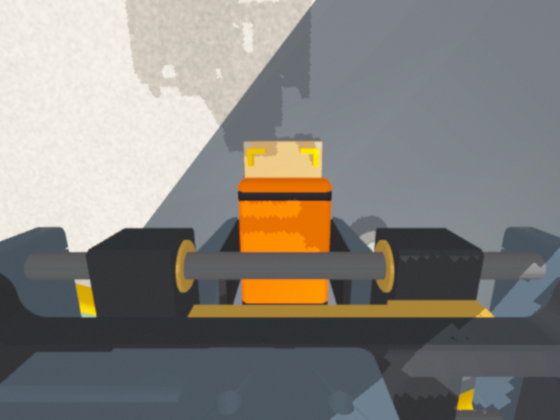

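Emit:
{"api": "carry_out", "payload": {"steps": [[[0,-0.0014,0.03,0,0,0.002],[0,-0.0014,0.065,0,0,0.002],[0,-0.0014,0.1,0,0,0.002],[0,-0.0014,0.12,0,0,0.002],[0,-0.0014,0.13,0,0,0.002]]]}}

```text
time_s: 37.53
tcp_pos: [0.3997, -0.2526, 0.0446]
ee_rot: [0.424, 0.906, 0.0, -0.001]
contact_force: [-0.6, 0.9, -3.0]
gripper_width: 0.565
grasp_force: 30.0
```

Emit:
{"api": "carry_out", "payload": {"steps": [[[0,0,0.01,0,0,0],[0,0,0.018,0,0,0],[0,0,0.026,0,0,0],[0,0,0.034,0,0,0],[0,0,0.039,0,0,0]]]}}

```text
time_s: 37.95
tcp_pos: [0.4007, -0.2539, 0.0152]
ee_rot: [0.424, 0.905, -0.0, 0.0]
contact_force: [0.1, -0.4, -1.8]
gripper_width: 0.567
grasp_force: 30.0
```

Emit:
{"api": "carry_out", "payload": {"steps": [[[0,0,0.0006,0,0,0],[0,0,0.0012,0,0,0],[0,0,0.0018,0,0,0],[0,0,0.002,0,0,0],[0,0,0.002,0,0,0]]]}}

```text
time_s: 38.37
tcp_pos: [0.4007, -0.2539, 0.0141]
ee_rot: [0.424, 0.905, -0.0, 0.0]
contact_force: [0.5, -0.4, -2.2]
gripper_width: 0.568
grasp_force: 30.0
```

Emit:
{"api": "carry_out", "payload": {"steps": [[[0,0,0,0,0,0],[0,0,0,0,0,0],[0,0,0,0,0,0]]]}}

```text
time_s: 38.62
tcp_pos: [0.4006, -0.2539, 0.0139]
ee_rot: [0.424, 0.905, -0.0, 0.0]
contact_force: [0.0, -0.6, -2.5]
gripper_width: 0.567
grasp_force: 30.0
```

Emit:
{"api": "carry_out", "payload": {"steps": [[[0.0005,0,0.0008,0,0,0],[0.001,0,0.0018,0,0,0],[0.001,0,0.0018,0,0,0],[0.001,0,0.0018,0,0,0]]]}}

```text
time_s: 38.95
tcp_pos: [0.4001, -0.2532, 0.0124]
ee_rot: [0.424, 0.905, -0.0, 0.0]
contact_force: [-0.1, 0.1, -1.4]
gripper_width: 0.565
grasp_force: 30.0
```

Emit:
{"api": "carry_out", "payload": {"steps": [[[0,0,0,0,0,0],[0,0,0,0,0,0],[0,0,0,0,0,0],[0,0,0,0,0,0],[0,0,0,0,0,0]]], "gripper": 1}}

```text
time_s: 39.37
tcp_pos: [0.4001, -0.2532, 0.0124]
ee_rot: [0.424, 0.905, -0.0, 0.0]
contact_force: [-0.4, -0.1, -0.2]
gripper_width: 0.902
grasp_force: 0.0
```

Emit:
{"api": "carry_out", "payload": {"steps": [[[0,0,0,0,0,0],[0,0,-0.01,0,0,0],[0,0,-0.05,0,0,0],[0,0,-0.1,0,0,0],[0,0,-0.15,0,0,0]]]}}

```text
time_s: 39.78
tcp_pos: [0.3993, -0.2527, 0.1338]
ee_rot: [0.424, 0.905, 0.0, -0.001]
contact_force: [-0.2, 0.0, -0.2]
gripper_width: 1.004
grasp_force: 0.0
```

Emit:
{"api": "carry_out", "payload": {"steps": [[[0,0,-0.02,0,0,0],[0,0,-0.02,0,0,0],[0,0,-0.02,0,0,0],[0,0,-0.02,0,0,0],[0,0,-0.02,0,0,0]]]}}

```text
time_s: 40.2
tcp_pos: [0.3993, -0.2527, 0.1473]
ee_rot: [0.424, 0.905, 0.0, -0.001]
contact_force: [-0.3, 0.4, -0.2]
gripper_width: 1.001
grasp_force: 0.0
```

```bash
python3 - <<'E'
from wl import *
f,W=wrist("pics/w10.png");blobs(W,f["depth"],.0255,.031,1000);blobs(W,f["depth"],.004,.0115,600)
plan([(516.3,-419.8,150,82.8)])
E
```

```text
[260 161  51  79] [ 400.  -253.5   83.1   51.6  -50.1   27.8 3875. ]
[245 142  80 105] [ 399.  -252.5  116.4   84.   -50.     7.9 2978. ]
t 40.25 tcp [ 399.3 -252.7  147.2] grip 1.0
->  [-0.127, -0.0106, -0.002, -0.0005, -0.0006, 0.261]
-> (516.3, -419.8, 150) [-0.1207, 0.0409, -0.0019, -0.0005, -0.0006, 0.261]
```

View pics/w10.png

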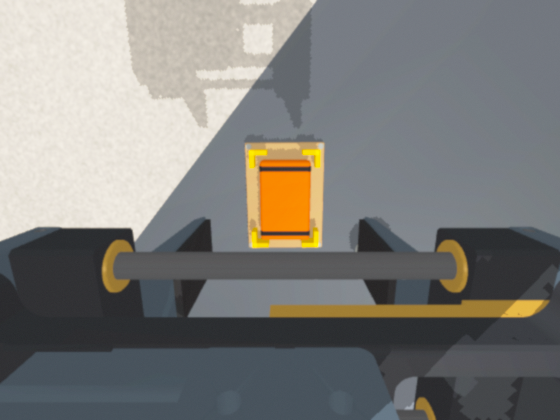

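The battery lies squarely between the yellow guides (285,201). Last is the blue board.

Emit:
{"api": "carry_out", "payload": {"steps": [[[-0.025,-0.002,0,0,0,0.052],[-0.051,-0.004,0,0,0,0.104],[-0.076,-0.006,0,0,0,0.157],[-0.102,-0.008,0,0,0,0.209],[-0.127,-0.0106,0,0,0,0.261]]]}}

```text
time_s: 40.67
tcp_pos: [0.4586, -0.3372, 0.147]
ee_rot: [0.601, 0.799, 0.0, -0.001]
contact_force: [-0.7, 0.1, 0.1]
gripper_width: 1.003
grasp_force: 0.0
```

Emit:
{"api": "carry_out", "payload": {"steps": [[[-0.024,0.008,0,0,0,0.052],[-0.048,0.016,0,0,0,0.104],[-0.072,0.025,0,0,0,0.157],[-0.097,0.033,0,0,0,0.209],[-0.1207,0.0409,0,0,0,0.261]]]}}

```text
time_s: 41.08
tcp_pos: [0.5171, -0.4207, 0.1468]
ee_rot: [0.751, 0.66, -0.0, -0.001]
contact_force: [0.1, 0.4, -0.7]
gripper_width: 1.0
grasp_force: 0.0
```

Emit:
{"api": "carry_out", "payload": {"steps": [[[0,0,0,0,0,0],[0,0,0,0,0,0],[0,0,0,0,0,0],[0,0,0,0,0,0],[0,0,0,0,0,0]]]}}

```text
time_s: 41.5
tcp_pos: [0.5165, -0.4195, 0.1482]
ee_rot: [0.75, 0.662, -0.0, -0.0]
contact_force: [0.3, 0.2, 0.2]
gripper_width: 0.997
grasp_force: 0.0
```

```bash
python3 - <<'E'
from wl import *
f,W=wrist("pics/w11.png");blobs(W,f["depth"],.009,.018)
plan([(516.3,-419.8,45,82.8),(516.3,-419.8,4.3,82.8)])
E
```

```text
[260 158  50  77] [ 515.8 -419.9   84.4   52.    82.6   13.9 3157. ]
t 41.55 tcp [ 516.7 -419.6  148.4] grip 0.999
-> (516.3, -419.8, 45) [-0.0003, -0.0004, 0.1292, -0.0002, -0.0001, 0.0005]
-> (516.3, -419.8, 4.3) [0.0, -0.0, 0.0509, 0.0, 0.0, 0.0]
```

Emit:
{"api": "carry_out", "payload": {"steps": [[[-0.0003,-0.0008,0.04,0,0,0.002],[-0.0003,-0.0008,0.08,0,0,0.002],[-0.0003,-0.0008,0.115,0,0,0.002],[-0.0003,-0.0008,0.129,0,0,0.002],[-0.0003,-0.0008,0.129,0,0,0.002]]]}}

```text
time_s: 41.97
tcp_pos: [0.5149, -0.4191, 0.0428]
ee_rot: [0.751, 0.66, -0.0, -0.002]
contact_force: [0.2, -0.1, 0.0]
gripper_width: 0.998
grasp_force: 0.0
```

Emit:
{"api": "carry_out", "payload": {"steps": [[[0,0,0.018,0,0,0],[0,0,0.036,0,0,0],[0,0,0.05,0,0,0],[0,0,0.0509,0,0,0],[0,0,0.0509,0,0,0]]]}}

```text
time_s: 42.38
tcp_pos: [0.5161, -0.4202, 0.004]
ee_rot: [0.751, 0.66, -0.0, -0.0]
contact_force: [0.4, 0.4, -0.2]
gripper_width: 1.004
grasp_force: 0.0
```

Emit:
{"api": "carry_out", "payload": {"steps": [[[0,0,0,0,0,0],[0,0,0,0,0,0],[0,0,0,0,0,0],[0,0,0,0,0,0],[0,0,0,0,0,0]]], "gripper": 0, "squeeze": 20}}

```text
time_s: 42.8
tcp_pos: [0.5165, -0.4205, 0.0049]
ee_rot: [0.751, 0.66, 0.0, 0.0]
contact_force: [0.4, 0.7, -0.8]
gripper_width: 0.671
grasp_force: 0.0
```

Emit:
{"api": "carry_out", "payload": {"steps": [[[0,0,0,0,0,0],[0,0,0,0,0,0],[0,0,0,0,0,0],[0,0,0,0,0,0],[0,0,0,0,0,0]]]}}

```text
time_s: 43.22
tcp_pos: [0.5164, -0.4205, 0.0047]
ee_rot: [0.751, 0.66, 0.0, 0.0]
contact_force: [-1.0, 0.7, 4.8]
gripper_width: 0.565
grasp_force: 20.0
```

Emit:
{"api": "carry_out", "payload": {"steps": [[[0,0,-0.02,0,0,0],[0,0,-0.06,0,0,0],[0,0,-0.1,0,0,0],[0,0,-0.14,0,0,0],[0,0,-0.17,0,0,0]]]}}

```text
time_s: 43.63
tcp_pos: [0.5167, -0.4206, 0.1429]
ee_rot: [0.751, 0.66, 0.0, 0.001]
contact_force: [0.7, -0.6, -0.9]
gripper_width: 0.568
grasp_force: 20.0
```

Emit:
{"api": "carry_out", "payload": {"steps": [[[0,0,-0.013,0,0,0],[0,0,-0.013,0,0,0],[0,0,-0.013,0,0,0]]]}}

```text
time_s: 43.88
tcp_pos: [0.516, -0.4201, 0.15]
ee_rot: [0.751, 0.66, -0.0, -0.0]
contact_force: [-0.5, -0.9, -0.7]
gripper_width: 0.57
grasp_force: 20.0
```

```bash
python3 - <<'E'
from wl import *
plan([(399.8,-253.2,150,-50.1)])
E
```

```text
t 43.88 tcp [ 516.  -420.1  150. ] grip 0.57
->  [0.0941, -0.0854, 0.0001, -0.0001, -0.0001, -0.2627]
-> (399.8, -253.2, 150) [0.1205, -0.0405, 0.0, -0.0001, -0.0001, -0.2627]
```

Emit:
{"api": "carry_out", "payload": {"steps": [[[0.019,-0.017,0,0,0,-0.053],[0.038,-0.034,0,0,0,-0.105],[0.056,-0.051,0,0,0,-0.158],[0.075,-0.068,0,0,0,-0.21],[0.0941,-0.0854,0,0,0,-0.263]]]}}

```text
time_s: 44.3
tcp_pos: [0.4566, -0.3354, 0.1484]
ee_rot: [0.598, 0.801, 0.0, -0.002]
contact_force: [0.3, -0.1, -0.9]
gripper_width: 0.568
grasp_force: 20.0
```

Emit:
{"api": "carry_out", "payload": {"steps": [[[0.024,-0.008,0,0,0,-0.053],[0.048,-0.016,0,0,0,-0.105],[0.072,-0.024,0,0,0,-0.158],[0.096,-0.032,0,0,0,-0.21],[0.1205,-0.0405,0,0,0,-0.263]]]}}

```text
time_s: 44.72
tcp_pos: [0.3985, -0.2521, 0.1489]
ee_rot: [0.421, 0.907, 0.0, -0.002]
contact_force: [1.3, -0.1, -1.3]
gripper_width: 0.568
grasp_force: 20.0
```

Emit:
{"api": "carry_out", "payload": {"steps": [[[0,0,0,0,0,0],[0,0,0,0,0,0],[0,0,0,0,0,0],[0,0,0,0,0,0],[0,0,0,0,0,0]]]}}

```text
time_s: 45.13
tcp_pos: [0.4004, -0.2539, 0.1505]
ee_rot: [0.423, 0.906, 0.0, -0.0]
contact_force: [0.3, 0.0, -0.5]
gripper_width: 0.567
grasp_force: 20.0
```

```bash
python3 - <<'E'
from wl import *
plan([(399.8,-253.5,55,-50.1),(399.8,-253.5,33,-50.1)])
E
```

```text
t 45.13 tcp [ 400.4 -253.9  150.5] grip 0.567
-> (399.8, -253.5, 55) [0.0009, -0.0002, 0.1194, -0.0001, -0.0002, -0.0]
-> (399.8, -253.5, 33) [0.0, -0.0, 0.0275, 0.0, 0.0, 0.0]
```

Emit:
{"api": "carry_out", "payload": {"steps": [[[0,0,0.03,0,0,0],[0,0,0.06,0,0,0],[0,0,0.09,0,0,0],[0,0,0.11,0,0,0],[0,0,0.119,0,0,0]]]}}

```text
time_s: 45.55
tcp_pos: [0.3993, -0.2532, 0.0535]
ee_rot: [0.423, 0.906, 0.0, -0.001]
contact_force: [0.5, 0.1, -1.2]
gripper_width: 0.571
grasp_force: 20.0
```

Emit:
{"api": "carry_out", "payload": {"steps": [[[0,0,0.006,0,0,0],[0,0,0.012,0,0,0],[0,0,0.018,0,0,0],[0,0,0.022,0,0,0],[0,0,0.025,0,0,0]]]}}

```text
time_s: 45.97
tcp_pos: [0.4004, -0.2537, 0.0358]
ee_rot: [0.423, 0.906, -0.0, 0.0]
contact_force: [-0.0, 0.2, -1.4]
gripper_width: 0.568
grasp_force: 20.0
```

Emit:
{"api": "carry_out", "payload": {"steps": [[[0,0,0.0006,0,0,0],[0,0,0.0012,0,0,0],[0,0,0.0018,0,0,0],[0,0,0.0024,0,0,0],[0,0,0.0024,0,0,0]]]}}

```text
time_s: 46.38
tcp_pos: [0.4002, -0.2535, 0.0339]
ee_rot: [0.423, 0.906, -0.0, 0.0]
contact_force: [-0.4, 0.0, -1.3]
gripper_width: 0.567
grasp_force: 20.0
```

Emit:
{"api": "carry_out", "payload": {"steps": [[[0,0,0,0,0,0],[0,0,0,0,0,0],[0,0,0,0,0,0]]]}}

```text
time_s: 46.63
tcp_pos: [0.4001, -0.2535, 0.0338]
ee_rot: [0.423, 0.906, -0.0, 0.0]
contact_force: [0.2, -0.3, -0.8]
gripper_width: 0.567
grasp_force: 20.0
```

Emit:
{"api": "carry_out", "payload": {"steps": [[[0,0,0.0006,0,0,0],[0,0,0.0012,0,0,0],[0,0,0.0012,0,0,0],[0,0,0.0012,0,0,0]]]}}

```text
time_s: 46.97
tcp_pos: [0.4001, -0.2535, 0.0328]
ee_rot: [0.423, 0.906, 0.0, -0.0]
contact_force: [-0.5, 0.8, -0.3]
gripper_width: 0.564
grasp_force: 20.0
```

Emit:
{"api": "carry_out", "payload": {"steps": [[[0,0,0,0,0,0],[0,0,0,0,0,0],[0,0,0,0,0,0],[0,0,0,0,0,0],[0,0,0,0,0,0]]], "gripper": 1}}

```text
time_s: 47.38
tcp_pos: [0.4001, -0.2535, 0.0328]
ee_rot: [0.423, 0.906, 0.0, -0.0]
contact_force: [-0.0, -0.5, 0.4]
gripper_width: 0.904
grasp_force: 0.0
```

Emit:
{"api": "carry_out", "payload": {"steps": [[[0,0,0,0,0,0],[0,0,-0.01,0,0,0],[0,0,-0.05,0,0,0],[0,0,-0.1,0,0,0],[0,0,-0.15,0,0,0]]]}}

```text
time_s: 47.8
tcp_pos: [0.3994, -0.253, 0.1543]
ee_rot: [0.423, 0.906, 0.0, -0.001]
contact_force: [0.5, -0.6, 0.4]
gripper_width: 0.997
grasp_force: 0.0
```

Emit:
{"api": "carry_out", "payload": {"steps": [[[0,0,0,0,0,0],[0,0,0,0,0,0],[0,0,0,0,0,0],[0,0,0,0,0,0],[0,0,0,0,0,0]]]}}

```text
time_s: 48.22
tcp_pos: [0.3994, -0.253, 0.1517]
ee_rot: [0.423, 0.906, 0.0, -0.001]
contact_force: [-0.7, -0.7, -0.6]
gripper_width: 0.998
grasp_force: 0.0
```

```bash
python3 - <<'E'
from wl import *
f,W=wrist("pics/w12.png");blobs(W,f["depth"],.037,.045,600);blobs(W,f["depth"],.004,.0115,600)
f=cams.grab_frame("scene");W=world(f,f["pose"]);cv2.imwrite("pics/scene1.png",f["img"][:,:,::-1])
m=(np.abs(W[...,0]-.506)<.08)&(np.abs(W[...,1]-.401)<.06);print(rect(W,m,.063,.073))
E
```

```text
[258 161  54  82] [ 399.6 -253.1   83.6   52.1  -49.9   41.9 3595. ]
[246 142  78 104] [ 399.4 -253.   116.7   84.2  -50.     7.8 2640. ]
[505.1 400.5  85.7  58.2  -2.7  67.4 478. ]
```

View pics/w12.png

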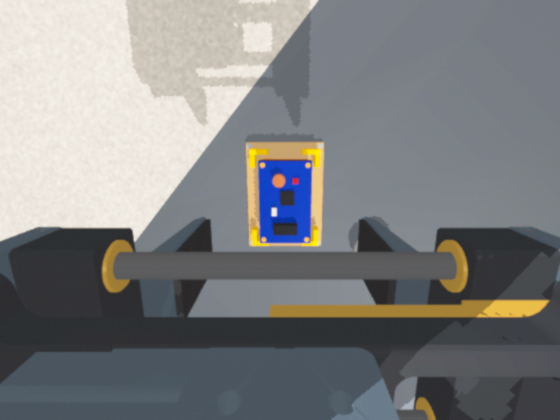

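View pics/scene1.png

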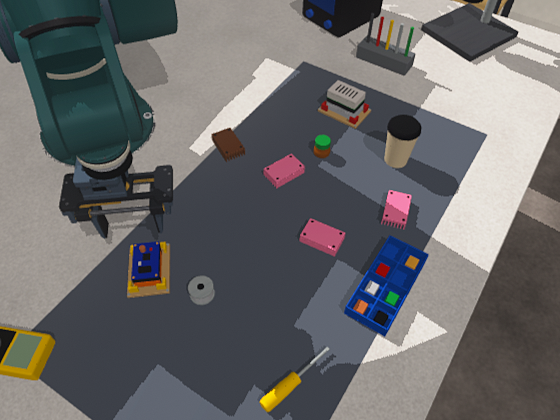

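Both units are stacked, in the red nest at (346,100) and the yellow nest at (148,263). The cup, jar and reel haven't moved, so I'll hand the job in.

```bash
python3 -c "
from cell import ctrl
print(ctrl.close_job())"
```

```text
the job is handed in; nothing more can be done
None
```

I rebuilt both units and handed the job in at about 48 s; the last images show each part within about 1 mm of its place and level, and the cup, jar and reel where they started, but the hand-in returned no verdict.

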